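# Empty the nut scoops and hang them up

### The arm

A 7-joint arm with a two-finger parallel gripper is mounted at the origin on the work surface. World frame = base frame: x ahead of the robot, y to its left, z up, the work surface at z = 0. Lengths are in m, angles in rad, forces in N, time in s.
With the tool pointing down it reaches from about 0.35 to 0.9 m from the base axis. Payload 19.9 kg.
Tool frame: the origin (TCP) lies where the fingers leave the gripper's body, on its centre line; the fingertips stand 97 mm ahead of it and the grasp point (between the pads) lies 78 mm ahead of it; z points along the fingers, y is the line along which they close (so a half turn about z gives the same grasp; the last joint's range is limited). The gripper opens to 94 mm and grips with 3 to 60 N. Pads are 16 mm wide; open, the fingers measure 119 mm over their backs; the gripper's body (75 mm by 177 mm) begins 78 mm behind the grasp point.
Start: joints at [-1.171, 0.417, -0.01, 1.614, 0.005, 1.111, -0.053], TCP at [0.267, 0.565, 0.303] pointing down, gripper open.
Joint ranges: [-2.81, 2.81], [-0.39, 2.02], [-1.27, 1.25], [0.06, 2.57], [-1.19, 4.33], [0.19, 2], [-2.82, 2.82]. Speed limits (rad/s): [1.89, 1.89, 2.39, 2.39, 3.01, 3.01, 3.01].

### API

Orientations are given as a unit quaternion [x, y, z, w].
In Python, from bench import * gives the robot as it stands.
- The arm moves only by the tool drive_tool, never from a script. Its argument "steps" is text: rows parted by semicolons, each of 7 numbers parted by spaces: the closure, from -1 (fully open) to 1 (shut), then the shift along the world's x, y, z each as a share of 200 mm, from -1 to 1, then the turn, a rotation vector about the world's x, y, z each as a share of pi rad, from -1 to 1. A call has 1 to 20 rows; each row is the pose to reach, as a shift and turn from the pose commanded when the call began, turning the shorter way round; what a row does not reach only later rows make up. A row lasts 1/12 s, in which the tool goes at most 41.7 mm and 7.16 degrees, less where a joint would pass 70% of its speed; a pose out of reach is approached as far as the arm can. A call with a number of a shift or a turn outside -1 to 1 is refused whole. A call with a gripper value outside its range is refused whole. The fingers move at their own pace and stop on an object; "force" is the grip in N (left out, the last holds). Time passes only in rows, so rows that repeat a pose let the fingers close. It gives the time, the measured TCP pose, the force, the opening and the grip force at its end, in the units of the state.
- read_state(): the state, without advancing time (a new reading comes with each control period).
- camera(name): name is "scene" or "top" or "wrist"; returns (picture, depth): 480x640x3 uint8, red, green, blue; 480x640 float32, m along the optical axis (not along the pixel's ray), 0 where there is no reading.
- camera_model(name): a dict with "K" (3x3 intrinsics, pixels), "R" (3x3) and "t" (3): a world point X has camera coordinates R X + t; the wrist camera has in their place "T_tool_cam" (4x4, takes a point from camera to tool coordinates, whose origin is the TCP and whose axes are the flange's). Camera axes: x right, y down, z forward; pixel columns grow to the right and rows downward; lengths in m; the calibration is good to about 2 mm. A picture is of the moment at which its call begins: read the wrist's pose just before it. camera_model takes no time and is no camera call.
- finish_job(): hands the job in; it is judged then, once.
Trained networks look in the newest picture that a camera, given by its name, has taken for a name from the list of things; names that differ only in an ending like _2 or _b are one class to them, and where a whole thing is asked for, a point or a joint stands for the part that bears it (a point fixed in the world has none). Each returns a list of dicts, best first, with "p" (0 to 1); they miss things now and then, are a little off and sometimes report something else, mostly with a low value. They report only what shows in the picture. A call takes as long as a camera call.
- recognise(label, camera): "box" ([left, top, right, bottom] in pixels, round what is visible of it).
- pinpoint(label, camera): "location" ([column, row] in pixels: a listed point, or the origin of a listed thing).
The state is a dict: "time_s": time; "joint_positions": joint angles; "qvel": joint speeds; "effort": joint torques, N m; "eef_pos": TCP position; "ee_rot": TCP orientation; "wrist_force": force on the tool from outside, world axes, zero at the start; "torque": the same for the moment, N m; "finger_gap": finger opening in m; "gripper_force": force on a finger pad.
Only numpy, scipy, OpenCV 4.12 (cv2) and the standard library are available. Lean on these libraries where they do the work, as an engineer would, in place of code of your own. Each camera call takes 0.05 s, during which the arm holds its last target. There are 200 camera calls.

### The job

Tip the pecans out of every scoop on the counter into the white bowl, put any pecans lying loose on the counter in with them, and hang each emptied scoop by its hook on the rail, each in a gap of its own between the utensils already hanging there, its lip facing the robot. Do not knock down or push aside the hanging utensils or the other things on the counter; all the nuts must finish in the bowl, with the bowl standing upright on the counter.

Things in the scene. Friction and masses are not known exactly. Their poses are not given: they have to be found in the camera images.
- scoopA: one of 2-3 alike steel scoops (None at start: absent), 0.13-0.2 kg. Origin: centre of underside of its flat 56 x 56 mm floor; z up, -x to the lip. Walls 40 mm high; the front one slopes out, 40 deg above level, to a lip at x = -71, z = 39: tipped lip-down 75-85 deg the nuts roll out. Upright handle at x = 32 (back at 36), wood grip on it 14 wide (y), 16 thick, z = 98 to 150
- scoopA_seat (a point): point under scoopA's hook where the rail's axis goes: (66.5, 0, 159) mm in the scoop's frame, same axes. The hook, an 8 mm round bar, runs 48 mm back (+x) from the handle top; its top is at z = 172, underside at 164; its tip turns down to z = 138, leaving 40 mm between handle and tip, open below, to drop over the rail
- pecanA1: pecan nut in its shell, a brown rounded capsule 34 mm long and 22 mm thick, 12 g; starts in scoopA, or loose on the counter if that scoop is absent. x along its length; its centre is at (0, 0, 11) mm in its own frame, which rolls with it. Two loose ones lie side by side, 3 mm apart
- pecanA2: pecan nut in its shell, a brown rounded capsule 34 mm long and 22 mm thick, 12 g; starts in scoopA, or loose on the counter if that scoop is absent. x along its length; its centre is at (0, 0, 11) mm in its own frame, which rolls with it. Two loose ones lie side by side, 3 mm apart
- scoopB: one of 2-3 alike steel scoops (None at start: absent), 0.13-0.2 kg. Origin: centre of underside of its flat 56 x 56 mm floor; z up, -x to the lip. Walls 40 mm high; the front one slopes out, 40 deg above level, to a lip at x = -71, z = 39: tipped lip-down 75-85 deg the nuts roll out. Upright handle at x = 32 (back at 36), wood grip on it 14 wide (y), 16 thick, z = 98 to 150
- scoopB_seat (a point): point under scoopB's hook where the rail's axis goes: (66.5, 0, 159) mm in the scoop's frame, same axes. The hook, an 8 mm round bar, runs 48 mm back (+x) from the handle top; its top is at z = 172, underside at 164; its tip turns down to z = 138, leaving 40 mm between handle and tip, open below, to drop over the rail
- pecanB1: pecan nut in its shell, a brown rounded capsule 34 mm long and 22 mm thick, 12 g; starts in scoopB, or loose on the counter if that scoop is absent. x along its length; its centre is at (0, 0, 11) mm in its own frame, which rolls with it. Two loose ones lie side by side, 3 mm apart
- pecanB2: pecan nut in its shell, a brown rounded capsule 34 mm long and 22 mm thick, 12 g; starts in scoopB, or loose on the counter if that scoop is absent. x along its length; its centre is at (0, 0, 11) mm in its own frame, which rolls with it. Two loose ones lie side by side, 3 mm apart
- scoopC: one of 2-3 alike steel scoops (None at start: absent), 0.13-0.2 kg. Origin: centre of underside of its flat 56 x 56 mm floor; z up, -x to the lip. Walls 40 mm high; the front one slopes out, 40 deg above level, to a lip at x = -71, z = 39: tipped lip-down 75-85 deg the nuts roll out. Upright handle at x = 32 (back at 36), wood grip on it 14 wide (y), 16 thick, z = 98 to 150
- scoopC_seat (a point): point under scoopC's hook where the rail's axis goes: (66.5, 0, 159) mm in the scoop's frame, same axes. The hook, an 8 mm round bar, runs 48 mm back (+x) from the handle top; its top is at z = 172, underside at 164; its tip turns down to z = 138, leaving 40 mm between handle and tip, open below, to drop over the rail
- pecanC1: pecan nut in its shell, a brown rounded capsule 34 mm long and 22 mm thick, 12 g; starts in scoopC, or loose on the counter if that scoop is absent. x along its length; its centre is at (0, 0, 11) mm in its own frame, which rolls with it. Two loose ones lie side by side, 3 mm apart
- pecanC2: pecan nut in its shell, a brown rounded capsule 34 mm long and 22 mm thick, 12 g; starts in scoopC, or loose on the counter if that scoop is absent. x along its length; its centre is at (0, 0, 11) mm in its own frame, which rolls with it. Two loose ones lie side by side, 3 mm apart
- bowl: white ceramic bowl, open, 170 mm across at the rim, 65 mm high, wall 5 mm, 0.6 kg, loose on the counter. Origin: centre of its underside, z up
- bowl_in (a point): centre of the bowl's inner floor, z up
- rack: fixed steel utensil rack. Origin on the counter midway between its posts (y = -235 and +235 mm, 211 high); y along the rail, +x away from the robot. Four utensils hang on the rail about 130 mm apart, heads on the robot's side (-x), with three empty gaps between them. Below the rail a rest bar, 8 mm thick, axis at x = -22, z = 85 mm: backs of hanging things lean on it
- rail_mid (a point): middle of the rail on its axis, 205 mm above the counter; axes as the rack's. Rail 10 mm thick, along y. A scoop hung with its lip towards -x leans up to 0.1 rad
- turner: hanging slotted turner, flat slotted blade 54 mm wide, 0.13 kg, loose, with black grip and a hook over the rail like the scoops' (tops at 218 mm above the counter, handle 14 mm wide, 30 mm in front of the rail). Origin at its lowest point's level (46 mm above the counter) under the handle; x, y as the rack's. Not to be disturbed
- skimmer: hanging skimmer, flat round disc 54 mm across, 0.13 kg, loose, with black grip and a hook over the rail like the scoops' (tops at 218 mm above the counter, handle 14 mm wide, 30 mm in front of the rail). Origin at its lowest point's level (46 mm above the counter) under the handle; x, y as the rack's. Not to be disturbed
- masher: hanging masher, flat foot 54 mm wide under a bent wire, 0.13 kg, loose, with black grip and a hook over the rail like the scoops' (tops at 218 mm above the counter, handle 14 mm wide, 30 mm in front of the rail). Origin at its lowest point's level (46 mm above the counter) under the handle; x, y as the rack's. Not to be disturbed
- spoon: hanging serving spoon, round head 52 mm across, 16 mm deep, 0.13 kg, loose, with black grip and a hook over the rail like the scoops' (tops at 218 mm above the counter, handle 14 mm wide, 30 mm in front of the rail). Origin at its lowest point's level (46 mm above the counter) under the handle; x, y as the rack's. Not to be disturbed
- mill: wooden pepper mill, 54 mm wide, 125 mm high, bystander; origin under its centre
- spicejar: amber glass spice jar, 48 mm wide, 95 mm high, bystander; origin under its centre
- mug: blue mug, 80 mm wide, 90 mm high, handle at its +y, bystander; origin under its centre
- saltpot: squat terracotta salt pot, 72 mm wide, 56 mm high, bystander; origin under its centre

How it is judged:
At the end, for the whole second after the job is handed in: Every scoop hangs still between the outer utensils, lip to the robot, seat within 18 mm (depth) and 15 mm (height) of the rail axis, leaning under 0.3 rad; every pecan rests in the bowl (within 82 mm of its axis, below the rim); bowl upright; each hanging utensil within 30 mm of its start (x of scoopA_seat in the frame of rail_mid between -0.018 and 0.018 m and z of scoopA_seat in the frame of rail_mid between -0.015 and 0.015 m and y of scoopA_seat in the frame of rail_mid between -0.18 and 0.18 m and x of each of scoopA, scoopB, scoopC in the frame of rail_mid below -0.02 m and angle between each of scoopA, scoopB, scoopC's own z axis and vertical below 0.3 rad and linear speed of each of scoopA, scoopB, scoopC below 0.03 m/s and horizontal distance between each of pecanA1, pecanA2, pecanB1, pecanB2, pecanC1, pecanC2 and bowl_in below 0.082 m and z of each of pecanA1, pecanA2, pecanB1, pecanB2, pecanC1, pecanC2 in the frame of bowl_in below 0.065 m and linear speed of each of pecanA1, pecanA2, pecanB1, pecanB2, pecanC1, pecanC2 below 0.05 m/s and x of scoopB_seat in the frame of rail_mid between -0.018 and 0.018 m and z of scoopB_seat in the frame of rail_mid between -0.015 and 0.015 m and y of scoopB_seat in the frame of rail_mid between -0.18 and 0.18 m and x of scoopC_seat in the frame of rail_mid between -0.018 and 0.018 m and z of scoopC_seat in the frame of rail_mid between -0.015 and 0.015 m and y of scoopC_seat in the frame of rail_mid between -0.18 and 0.18 m and angle between bowl's own z axis and vertical below 0.15 rad and height (world z) of bowl below 0.02 m and distance of each of turner, skimmer, masher, spoon from where it was at the start of the episode below 0.03 m); the robot touches nothing.
It fails at once if a hanging utensil is knocked down or shoved more than 30 mm (distance of any of turner, skimmer, masher, spoon from where it was at the start of the episode above 0.03 m).
It fails at once if a thing standing by on the counter is shifted more than 40 mm (distance of any of mill, spicejar, mug, saltpot from where it was at the start of the episode above 0.04 m).
Of scoopA, scoopB, scoopC only 2 to 3 are there at a start; the rules pass over those that are not, and their reading is None.
At some moment in a run one of bowl may be knocked a few centimetres aside while the robot is not near it.
It also fails if it takes over 208 s, if anything falls off the work surface, if the arm or the gripper's body presses on something with over 40 N, if the wrist force passes 120 N, or if a joint passes its speed limit or range.

## Working session

There is one attempt and no reset: what is moved stays moved. The work goes in short steps, Python scripts to look and compute and a tool call to move; the robot and the scene stay as the last step left them, time stands still between calls to the robot, and variables do not carry over. Pictures are saved under pics/ and viewed, at most 14 in all, crops included, and the job is handed in when it is done.

Besides the shell and the picture viewer there is one more tool, called after "Emit:" as name(argument=value, ...) on one line, values as JSON. drive_tool: Moves the arm, as the interface text tells. Shift numbers are shares of 200 mm and turn numbers shares of pi rad, none past 1 either way. Its arguments: {"type":"object","properties":{"steps":{"type":"string"},"force":{"type":"number"}},"required":["steps"]}

```bash
mkdir -p pics; ls
cat > h.py <<'E'
from bench import *
import numpy as np, cv2
from scipy.spatial.transform import Rotation as Ro
def shot(n,save=None):
    s=read_state(); im,d=camera(n); m=camera_model(n)
    if save: cv2.imwrite('pics/'+save,im[:,:,::-1])
    if 'R' in m: R=np.array(m['R']);t=np.array(m['t']);Rw=R.T;tw=-R.T@t
    else:
        T=np.array(m['T_tool_cam']);Q=Ro.from_quat(s['ee_rot']).as_matrix()
        Rw=Q@T[:3,:3];tw=Q@T[:3,3]+np.array(s['eef_pos'])
    K=np.array(m['K']);v,u=np.mgrid[0:480,0:640]
    pc=np.stack([(u-K[0,2])/K[0,0]*d,(v-K[1,2])/K[1,1]*d,d],-1)
    P=pc@Rw.T+tw; P[d==0]=np.nan
    return im,d,P,(K,Rw,tw)
def ray(c,px,z):
    K,Rw,tw=c; r=Rw@np.array([(px[0]-K[0,2])/K[0,0],(px[1]-K[1,2])/K[1,1],1]); return tw+r*(z-tw[2])/r[2]
E
python3 - <<'E'
from h import *
for n in ['scene','top']:
    im,d,P,c=shot(n,n+'1.png'); print(n,c[2],c[1][:,2])
print(read_state())
E
```

```text
pics
scene [0.9885889  0.34154719 0.93239907] [-0.44807724 -0.3388407  -0.82729303]
top [3.00566287e-01 4.77876465e-04 1.57941792e+00] [ 0.17324612  0.00355067 -0.98487216]
{'time_s': 0.1, 'joint_positions': array([-1.17150523,  0.41792765, -0.01029134,  1.61407483,  0.00470126,
        1.11072337, -0.05298371]), 'qvel': array([-0.00073055, -0.00144821,  0.00179427,  0.00027378,  0.00084861,
        0.0016198 ,  0.00050292]), 'effort': array([ 9.90085573e-04, -8.52580333e+01,  6.39193207e-01, -4.26692426e+01,
       -4.89754009e-02,  1.64888310e-02,  8.12134112e-05]), 'eef_pos': array([0.26657278, 0.56505356, 0.30209595]), 'ee_rot': array([ 2.18608749e-01,  9.75812434e-01, -5.49632078e-04, -7.60232445e-05]), 'wrist_force': array([-0.13209377,  0.39460758,  0.46405416]), 'torque': array([ 0.01503931, -0.02976488,  0.00556145]), 'gripper_force': 0.0, 'finger_gap': 0.09336820763799096}
```

View pics/scene1.png

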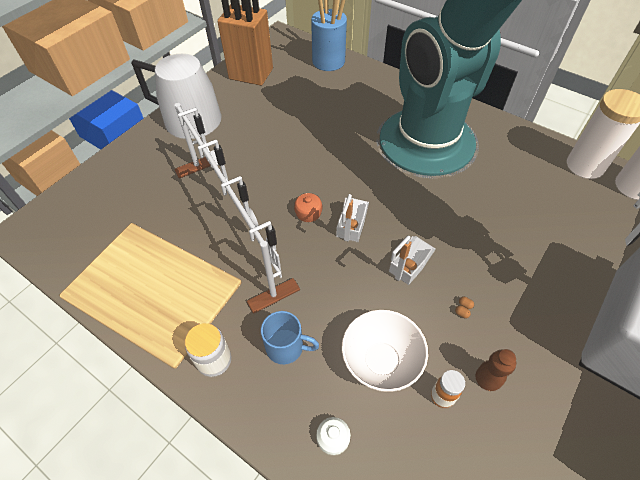

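View pics/top1.png

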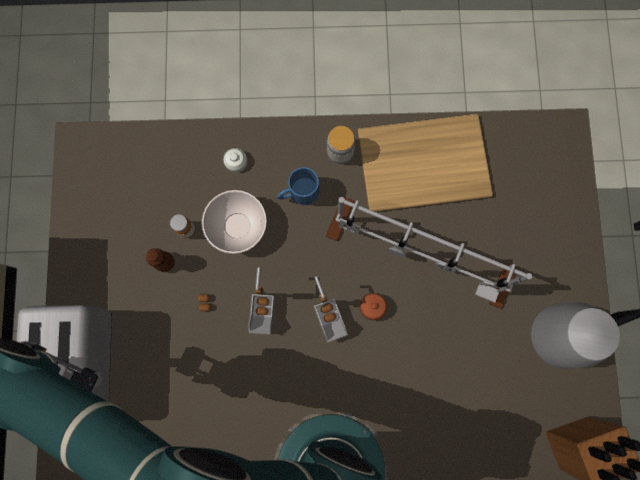

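The top view shows two scoops (263,300 and 328,315), two loose nuts (205,302), the bowl (235,222), and the rack running from (342,200) to (530,277). Both scoop lips point toward the robot. Next I'll measure positions.

Run:
```python
from h import *
np.set_printoptions(precision=3,suppress=True)
im,d,P,c=shot('top')
for l,z in [('scoopA',0.0),('pecanA1',.011),('bowl',0.0),('bowl_in',0.005),('rail_mid',.205),('scoopA_seat',.159),('turner',.046),('skimmer',.046),('masher',.046),('spoon',.046),('mug',0),('saltpot',0),('mill',0),('spicejar',0)]:
    for r in pinpoint(l,'top')[:7]:
        if r['p']>.3: print(l,round(r['p'],2),np.round(r['location']),ray(c,r['location'],z))
def box(u0,u1,v0,v1):return P[v0:v1,u0:u1].reshape(-1,3),im[v0:v1,u0:u1].reshape(-1,3).astype(int)
# bowl rim
p,k=box(195,275,183,260); q=p[(p[:,2]>.058)&(p[:,2]<.07)]
print('rim',cv2.minEnclosingCircle(q[:,:2].astype(np.float32)))
# rail/hook pts
p,k=box(330,540,190,300); q=p[(p[:,2]>.196)&(p[:,2]<.212)]
vx,vy,x,y=cv2.fitLine(q[:,:2].astype(np.float32),cv2.DIST_HUBER,0,.01,.01).ravel();print('rail line',vx,vy,x,y,len(q)); s=(q[:,:2]-[x,y])@[vx,vy];print(s.min(),s.max())
q=p[(p[:,2]>.214)&(p[:,2]<.226)];print('hooks',len(q)); s=(q[:,:2]-[x,y])@[vx,vy]; o=(q[:,:2]-[x,y])@[-vy,vx]
h=np.histogram(s,30);print(h)
# nuts brown
br=(im[:,:,0]>90)&(im[:,:,2]<70)&(im[:,:,0]>im[:,:,2]*2)
n,lab,st,ce=cv2.connectedComponentsWithStats(br.astype(np.uint8))
for i in range(1,n):
    if st[i,4]>15:
        m=lab==i; print('brown',st[i],ce[i],np.nanmedian(P[m],0), np.nanmax(P[m][:,2]))
# scoops tall parts
for b in [(240,285,255,290),(305,335,268,303)]:
    p,k=box(*b)
    for lo,hi in [(.09,.155),(.16,.18)]:
        q=p[(p[:,2]>lo)&(p[:,2]<hi)]; print('handle',b,lo,len(q),q.mean(0) if len(q) else'', q.min(0) if len(q) else '',q.max(0) if len(q) else '')
```

```text
scoopA 0.58 [327. 315.] [0.39  0.001 0.   ]
pecanA1 0.47 [329. 316.] [ 0.387 -0.004  0.011]
pecanA1 0.45 [330. 306.] [ 0.413 -0.006  0.011]
bowl 0.76 [238. 226.] [0.638 0.236 0.   ]
bowl_in 0.84 [236. 226.] [0.635 0.242 0.005]
rail_mid 0.57 [435. 239.] [ 0.548 -0.258  0.205]
scoopA_seat 0.57 [316. 281.] [0.463 0.027 0.159]
turner 0.63 [348. 231.] [ 0.605 -0.061  0.046]
skimmer 0.81 [440. 268.] [ 0.501 -0.297  0.046]
masher 0.75 [488. 286.] [ 0.45  -0.416  0.046]
masher 0.67 [348. 230.] [ 0.609 -0.06   0.046]
spoon 0.73 [395. 248.] [ 0.556 -0.182  0.046]
mug 0.79 [303. 194.] [0.722 0.059 0.   ]
mug 0.49 [206. 301.] [0.434 0.324 0.   ]
saltpot 0.64 [371. 308.] [ 0.404 -0.116  0.   ]
mill 0.65 [163. 256.] [0.559 0.439 0.   ]
mill 0.5 [326. 307.] [0.411 0.002 0.   ]
mill 0.33 [261. 307.] [0.415 0.176 0.   ]
spicejar 0.71 [186. 230.] [0.63  0.377 0.   ]
spicejar 0.52 [442. 269.] [ 0.503 -0.309  0.   ]
spicejar 0.35 [238. 226.] [0.637 0.238 0.   ]
rim ((0.6377881169319153, 0.23784153163433075), 0.08455520123243332)
rail line 0.41407084 0.91024464 0.51480377 -0.33453488 761
-0.1521810173568
[... 1012 characters left out ...]
 307.898] [0.406 0.003 0.026] 0.0359314643030364
brown [257 308   9   7  48] [261.167 310.812] [0.403 0.173 0.026] 0.03505336711862306
brown [325 313   9   8  55] [328.873 316.673] [ 0.383 -0.004  0.025] 0.03327987831359036
brown [ 577  427   60   53 1033] [602.197 452.904] [ 0.053 -0.593  0.2  ] 0.2772151587113514
handle (240, 285, 255, 290) 0.09 19 [0.459 0.161 0.14 ] [0.448 0.158 0.097] [0.499 0.173 0.154]
handle (240, 285, 255, 290) 0.16 77 [0.472 0.164 0.172] [0.446 0.158 0.161] [0.499 0.169 0.179]
handle (305, 335, 268, 303) 0.09 30 [0.424 0.01  0.143] [0.416 0.002 0.11 ] [0.468 0.028 0.154]
handle (305, 335, 268, 303) 0.16 76 [0.447 0.017 0.172] [0.423 0.007 0.162] [0.473 0.027 0.177]
```

Emit:
drive_tool(steps="-1 0.8 -1 0 0 0 -0.322;-1 0.8 -1 0 0 0 -0.322;-1 0.8 -1 0 0 0 -0.322;-1 0.8 -1 0 0 0 -0.322;-1 0.8 -1 0 0 0 -0.322;-1 0.8 -1 0 0 0 -0.322;-1 0.8 -1 0 0 0 -0.322;-1 0.8 -1 0 0 0 -0.322;-1 0.8 -1 0 0 0 -0.322;-1 0.8 -1 0 0 0 -0.322;-1 0.8 -1 0 0 0 -0.322;-1 0.8 -1 0 0 0 -0.322", force=15)

```text
time_s: 1.85
eef_pos: [0.4263, 0.3657, 0.3026]
ee_rot: [0.662, 0.749, -0.0, -0.0]
wrist_force: [0.6, -0.8, 0.2]
finger_gap: 0.0939
gripper_force: 0.0
```

Run:
```python
from h import *
np.set_printoptions(precision=3,suppress=True)
s=read_state();print(s['eef_pos'],s['ee_rot'],s['joint_positions'],s['finger_gap'])
im,d,P,c=shot('wrist','w1.png')
br=(im[:,:,0]>80)&(im[:,:,0]>im[:,:,2]*2)&(P[:,:,2]<.05)&(P[:,:,2]>.003)
n,lab,st,ce=cv2.connectedComponentsWithStats(br.astype(np.uint8))
for i in range(1,n):
    if st[i,4]>150:
        q=P[lab==i]; q=q[~np.isnan(q[:,0])]; w,v=np.linalg.eigh(np.cov(q[:,:2].T)); print(st[i],ce[i],q.mean(0),q.min(0),q.max(0),v[:,1])
im,d,P,c=shot('top','t2.png')
def fit(b,zl,zh):
    p=P[b[2]:b[3],b[0]:b[1]].reshape(-1,3); q=p[(p[:,2]>zl)&(p[:,2]<zh)][:,:2]; f=cv2.fitLine(q.astype(np.float32),cv2.DIST_HUBER,0,.01,.01).ravel()
    s=(q-f[2:])@f[:2]; return f,np.degrees(np.arctan2(f[1],f[0])),f[2:]+f[:2]*s.min(),f[2:]+f[:2]*s.max()
print(fit((240,285,255,300),.164,.18)); print(fit((300,340,265,305),.164,.18))
p=P[190:300,330:540].reshape(-1,3); r0=np.array([.5148,-.3345]);a=np.array([.414,.910])
q=p[(p[:,2]>.205)&(p[:,2]<.23)]; s=(q[:,:2]-r0)@a; o=(q[:,:2]-r0)@[a[1],-a[0]]
for s0 in (-.108,.019,.147,.29):
    m=(abs(s-s0)<.012)&(q[:,2]>.213); m2=m&(o<-.012); print('hook',np.median(s[m]),o[m].min(),o[m].max(),np.median(s[m2]) if m2.any() else '')
m=np.ones(len(s),bool)
for s0 in (-.108,.019,.147,.29): m&=abs(s-s0)>.02
m&=q[:,2]<.214
print('rail',np.polyfit(s[m],o[m],1),m.sum(),np.median(q[m],0))
```

```text
[0.426 0.366 0.303] [ 0.662  0.749 -0.    -0.   ] [-0.979  0.31   0.263  1.782 -0.091  1.061 -0.56 ] 0.09393008956393419
[438 131  48  26 441] [458.177 139.644] [0.529 0.448 0.039] [0.518 0.435 0.014] [0.55  0.457 0.05 ] [-0.818 -0.575]
[524 214  51  31 594] [544.2   223.722] [0.616 0.39  0.034] [0.607 0.375 0.014] [0.636 0.398 0.05 ] [-0.784 -0.62 ]
[291 251  24  34 644] [302.612 267.439] [0.419 0.323 0.02 ] [0.409 0.306 0.013] [0.429 0.337 0.024] [0.005 1.   ]
[319 250  23  35 645] [330.073 267.127] [0.443 0.326 0.02 ] [0.434 0.31  0.013] [0.453 0.341 0.024] [0.01 1.  ]
[ 504  324   68   53 1935] [538.473 345.844] [0.651 0.271 0.014] [0.615 0.236 0.004] [0.676 0.308 0.049] [-0.567  0.824]
[225 424  64  11 490] [256.692 429.437] [0.393 0.145 0.013] [0.362 0.141 0.003] [0.424 0.159 0.027] [-0.993  0.121]
[ 224  424   96   37 1051] [272.474 445.613] [0.411 0.147 0.036] [0.366 0.137 0.019] [0.453 0.179 0.05 ] [-0.987 -0.161]
[ 454  424   58   45 1250] [481.59 442.89] [0.608 0.176 0.038] [0.573 0.16  0.021] [0.636 0.2   0.05 ] [-0.882  0.472]
(array([ 0.995, -0.099,  0.472,  0.164], dtype=float32), np.float32(-5.653668), array([0.446, 0.166]), array([0.499, 0.161]))
(array([0.946, 0.323, 0.448, 0.017], dtype=float32), np.float32(18.866697), array([0.422, 0.008]), array([0.474, 0.026]))
hook -0.10397618829515917 -0.02975086420748942 0.012516843485796446 -0.10383399426121097
hook 0.02210980311125714 -0.03098562828429072 0.012377624886550474 0.02217875580005929
hook 0.15006323665561325 -0.03211638882313134 0.01285156555238627 0.15018452723917686
hook 0.2872149654465945 -0.03346985836653802 0.01230814006069353 0.2872149654465945
rail [-0.003  0.001] 518 [ 0.551 -0.259  0.21 ]
```

View pics/w1.png

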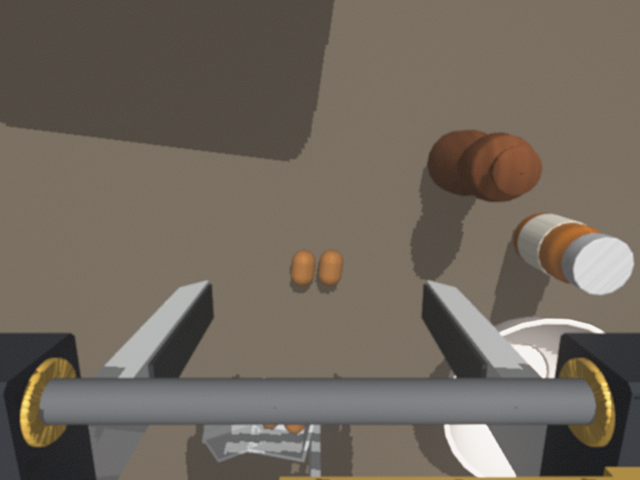

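Wrist view: two nuts side by side at (303,267) and (330,267). I'll grip both at once.

Emit:
drive_tool(steps="-1 0.025 -0.205 -0.2 0 0 -0.02;-1 0.025 -0.205 -0.4 0 0 -0.02;-1 0.025 -0.205 -0.6 0 0 -0.02;-1 0.025 -0.205 -0.75 0 0 -0.02;-1 0.025 -0.205 -0.88 0 0 -0.02;-1 0.025 -0.205 -0.95 0 0 -0.02;-1 0.025 -0.205 -1 0 0 -0.02;-1 0.025 -0.205 -1 0 0 -0.02;-1 0.025 -0.205 -1 0 0 -0.02")

```text
time_s: 2.7
eef_pos: [0.4318, 0.3244, 0.103]
ee_rot: [0.687, 0.727, 0.0, -0.0]
wrist_force: [-0.4, 0.4, 0.3]
finger_gap: 0.0942
gripper_force: 0.0
```

Emit:
drive_tool(steps="-1 0 0 -0.01 0 0 0;-1 0 0 -0.012 0 0 0;-0.4 0 0 -0.012 0 0 0;0 0 0 -0.012 0 0 0;0.1 0 0 -0.012 0 0 0;0.2 0 0 -0.012 0 0 0;1 0 0 -0.012 0 0 0;1 0 0 -0.012 0 0 0;1 0 0 -0.012 0 0 0;1 0 0 -0.012 0 0 0;1 0 0 -0.012 0 0 0;1 0 0 -0.012 0 0 0", force=12)

```text
time_s: 3.7
eef_pos: [0.4316, 0.3242, 0.1002]
ee_rot: [0.687, 0.726, -0.0, -0.0]
wrist_force: [-0.2, 0.7, 1.0]
finger_gap: 0.0433
gripper_force: 12.0
```

Emit:
drive_tool(steps="1 0 0 0.1 0 0 0;1 0 0 0.2 0 0 0;1 0 0 0.3 0 0 0;1 0 0 0.45 0 0 0;1 0 0 0.6 0 0 0;1 0.15 -0.06 0.6 0 0 0;1 0.3 -0.12 0.6 0 0 0;1 0.45 -0.18 0.6 0 0 0;1 0.6 -0.25 0.6 0 0 0;1 0.75 -0.32 0.6 0 0 0;1 0.9 -0.38 0.6 0 0 0;1 1 -0.43 0.6 0 0 0;1 1 -0.43 0.6 0 0 0;1 1 -0.43 0.6 0 0 0")

```text
time_s: 4.87
eef_pos: [0.6322, 0.2372, 0.2196]
ee_rot: [0.688, 0.726, -0.0, 0.0]
wrist_force: [-0.4, 0.9, 0.2]
finger_gap: 0.0433
gripper_force: 12.0
```

Run:
```python
from h import *
np.set_printoptions(precision=3,suppress=True)
s=read_state();print(s['eef_pos'],s['finger_gap'],s['joint_positions'])
shot('wrist','w2.png')
im,d,P,c=shot('top')
p=P[175:270,185:285].reshape(-1,3); q=p[(p[:,2]>.058)&(p[:,2]<.07)]
print('rim',cv2.minEnclosingCircle(q[:,:2].astype(np.float32)))
```

```text
[0.632 0.237 0.22 ] 0.04327580488974985 [-0.615  0.603  0.305  1.557 -0.201  1.013 -0.2  ]
rim ((0.6434537172317505, 0.18123598396778107), 0.09133391082286835)
```

View pics/w2.png

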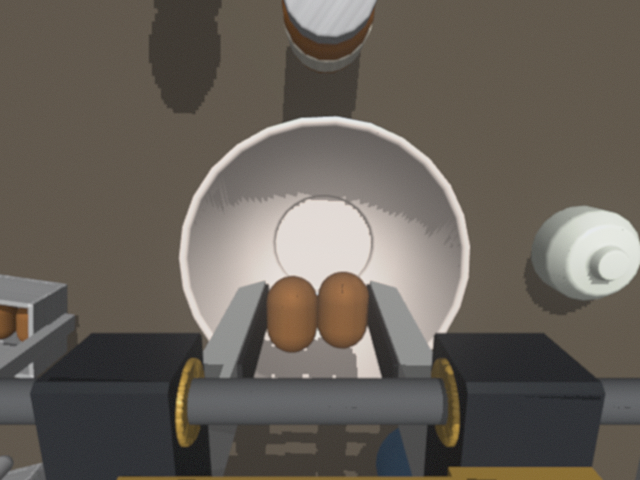

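The wrist view shows both nuts held and the bowl centred near (325,262). I'll check the bowl centre.

```bash
cat >> h.py <<'E'
def circ(q):
    A=np.c_[2*q,np.ones(len(q))];x=np.linalg.lstsq(A,(q**2).sum(1),rcond=None)[0];return x[:2],np.sqrt(x[2]+x[:2]@x[:2])
def bowlrim(n='wrist',near=(.64,.24)):
    im,d,P,c=shot(n); q=P.reshape(-1,3); q=q[(q[:,2]>.061)&(q[:,2]<.069)][:,:2]; q=q[np.linalg.norm(q-near,axis=1)<.13]
    x,r=circ(q)
    for _ in range(8):
        e=abs(np.linalg.norm(q-x,axis=1)-.0825); 
        if (e<.006).sum()>20: x,r=circ(q[e<.006])
    return x,r,len(q)
E
python3 -c "
from h import *
print(bowlrim())"
```

```text
(array([0.63693883, 0.23565619]), np.float64(0.08070745424199771), 7711)
```

Bowl at (0.638,0.237). Lower and release.

Emit:
drive_tool(steps="1 0.025 0 -0.15 0 0 0;1 0.025 0 -0.3 0 0 0;1 0.025 0 -0.4 0 0 0;1 0.025 0 -0.4 0 0 0;0.2 0.025 0 -0.4 0 0 0;-0.2 0.025 0 -0.4 0 0 0;-0.3 0.025 0 -0.4 0 0 0;-0.3 0.025 0 -0.4 0 0 0;-0.3 0.025 0 -0.4 0 0 0;-0.3 0.025 0 -0.2 0 0 0;-0.3 0.025 0 0 0 0 0;-0.3 0.025 0 0.3 0 0 0;-0.3 0.025 0 0.6 0 0 0;-0.3 0.025 0 0.7 0 0 0")

```text
time_s: 6.18
eef_pos: [0.6363, 0.238, 0.3481]
ee_rot: [0.687, 0.726, 0.0, 0.0]
wrist_force: [0.1, 0.8, 0.5]
finger_gap: 0.0607
gripper_force: 0.0
```

```bash
python3 -c "
from h import *
s=read_state();print(s['eef_pos'],s['finger_gap'],s['joint_positions'],s['ee_rot'])
im,d,P,c=shot('wrist')
br=(im[:,:,0]>80)&(im[:,:,0]>im[:,:,2]*2)&(P[:,:,2]<.06)
n,lab,st,ce=cv2.connectedComponentsWithStats(br.astype(np.uint8))
for i in range(1,n):
    if st[i,4]>150: print(st[i,4],ce[i],np.nanmean(P[lab==i],0))
"
```

```text
[0.63628048 0.23799852 0.3480578 ] 0.06068822280839058 [-0.62960585  0.49840503  0.33437348  1.42013871 -0.16619873  1.25004539
 -0.22534662] [6.87266728e-01 7.26405061e-01 3.46101750e-04 1.11388328e-04]
5352 [624.04297459 279.56782511] [ 1.54647684 -0.0421017  -0.74163734]
16627 [314.61929392 239.36452758] [0.63608516 0.213418   0.02714224]
3121 [505.1928869  217.60397309] [0.81528225 0.24581717 0.03276866]
4210 [ 55.12042755 268.647981  ] [0.38323838 0.17029967 0.03047577]
461 [ 84.60303688 267.62255965] [0.40832003 0.1709216  0.02393346]
215 [104.9627907  269.22325581] [0.42902413 0.17074979 0.02503898]
460 [288.0326087  432.25217391] [ 0.61796568 -0.01897015  0.01004544]
272 [293.91176471 447.76470588] [ 0.62556401 -0.03918444  0.01028206]
```

```bash
cat > fk.py <<'E'
import numpy as np
from scipy.spatial.transform import Rotation as Ro
from scipy.optimize import least_squares
D=[([-1.17150523,0.41792765,-0.01029134,1.61407483,0.00470126,1.11072337,-0.05298371],[0.26657278,0.56505356,0.30209595],[.218608749,.975812434,-.00054963,-.000076]),
([-0.979,0.31,0.263,1.782,-0.091,1.061,-0.56],[0.426,0.366,0.303],[.662,.749,0,0]),
([-0.62960585,0.49840503,0.33437348,1.42013871,-0.16619873,1.25004539,-0.22534662],[0.63628048,0.23799852,0.3480578],[.68726,.726405,.000346,.00011]),
([-0.615,0.603,0.305,1.557,-0.201,1.013,-0.2],[.632,.237,.22],[.688,.726,0,0])]
def fk(q,s,p):
    R=Ro.identity();x=np.array([0,0,p[2]])
    ax='zyzyzyz';off=[p[0],0,0,0,0,0,p[1]]
    L={2:[p[7],0,p[3]],4:[p[8],0,p[4]],6:[p[6],0,p[5]]}
    for i in range(7):
        R=R*Ro.from_euler(ax[i],s[i]*q[i]+off[i])
        if i in L and i!=6: x=x+R.apply(L[i])
        if i==5: x=x+R.apply([p[6],0,p[5]])
    return x,R
def res(p,s):
    o=[]
    for q,x,r in D:
        a,R=fk(q,s,p);o+=list((a-x)*10)+list((R.inv()*Ro.from_quat(r)).as_rotvec())
    return np.r_[o,(p[6:]-0)*.01]
if __name__=='__main__':
    import itertools
    best=[]
    for s3 in itertools.product([1,-1],repeat=4):
        s=[s3[0],1,s3[1],1,s3[2],1,s3[3]]
        for o1 in (0,1.5708,3.1416,-1.5708):
          for o7 in (0,1.5708,3.1416,-1.5708):
            f=least_squares(res,[o1,o7,.35,.4,.4,.25,0,0,0],args=(s,)); best.append((f.cost,s,f.x))
    best.sort(key=lambda b:b[0])
    for b in best[:4]: print(b[0],b[1],np.round(b[2],4))
E
python3 fk.py
```

```text
0.0014051482771942378 [-1, 1, -1, 1, -1, 1, -1] [-0.0477  1.5232  0.8272  0.5065  0.469   0.7826 -0.0072 -0.0078 -0.0021]
0.0014051482771945327 [-1, 1, -1, 1, -1, 1, -1] [-0.0477  1.5232  0.8272  0.5065  0.469   0.7826 -0.0072 -0.0078 -0.0021]
0.001405148277194753 [-1, 1, -1, 1, -1, 1, -1] [-0.0477  1.5232  0.8272  0.5065  0.469   0.7826 -0.0072 -0.0078 -0.0021]
0.0014051482771952862 [-1, 1, -1, 1, -1, 1, -1] [-0.0477  1.5232  0.8272  0.5065  0.469   0.7826 -0.0072 -0.0078 -0.0021]
```

Emit:
drive_tool(steps="-0.3 0 0 0.3 0.1 0 0;-0.3 0 0 0.3 0.15 0 0;-0.3 0 0 0.3 0.2 0 0;-0.3 0 0 0.3 0.25 0 0;-0.3 0 0 0.3 0.25 0 0;-0.3 0 0 0.3 0.25 0 0;-0.3 0 0 0.3 0.25 0 0;-0.3 0 0 0.3 0.25 0 0;-0.3 0 0 0.3 0.25 0 0")

```text
time_s: 6.98
eef_pos: [0.6368, 0.2378, 0.4053]
ee_rot: [0.635, 0.671, 0.278, -0.262]
wrist_force: [0.6, -0.2, -0.5]
finger_gap: 0.061
gripper_force: 0.0
```

Run:
```python
from h import *
import fk
s=read_state();print(s['eef_pos'],s['ee_rot'],np.round(s['joint_positions'],3))
open('d5.txt','w').write(repr((list(map(float,s['joint_positions'])),list(map(float,s['eef_pos'])),list(map(float,s['ee_rot'])))))
fk.D.append(eval(open('d5.txt').read()))
S=[-1,1,-1,1,-1,1,-1]
f=fk.least_squares(fk.res,[0,1.57,.35,.5,.47,.3,0,0,0],args=(S,));print(f.cost,np.round(f.x,4)); print(np.round(f.fun,3))
```

```text
[0.63676198 0.23780467 0.40528115] [ 0.63532237  0.67119921  0.27750067 -0.26239375] [-0.255  0.42   0.132  1.537 -0.899  1.225  0.257]
0.004052326503627531 [-0.0465  1.5271  0.287   0.5031  0.4617  0.2562 -0.0103 -0.0107 -0.016 ]
[-0.014  0.01   0.016 -0.    -0.    -0.003 -0.04   0.016 -0.012  0.
 -0.    -0.002 -0.034 -0.021 -0.007  0.     0.    -0.003  0.014 -0.012
 -0.    -0.     0.001 -0.003  0.048 -0.003  0.002  0.033  0.003  0.011
 -0.    -0.    -0.   ]
```

```bash
cat > ik.py <<'E'
from fk import *
D.append(eval(open('d5.txt').read()))
S=[-1,1,-1,1,-1,1,-1]
PP=least_squares(res,[0,1.57,.35,.5,.47,.3,0,0,0],args=(S,)).x
lo=np.array([-2.81,-.39,-1.27,.06,-1.19,.19,-2.82]);hi=np.array([2.81,2.02,1.25,2.57,4.33,2,2.82])
def ik(x,R,q0,w=.02):
    f=lambda q:np.r_[(lambda a,A:np.r_[(a-x)*10,(A.inv()*R).as_rotvec()*2])(*fk(q,S,PP)),w*(q-q0)]
    r=least_squares(f,np.clip(q0,lo+.02,hi-.02),bounds=(lo+.01,hi-.01)); e=r.fun[:6]; return r.x,np.linalg.norm(e[:3])/10,np.linalg.norm(e[3:])/2
def pose(psi,th,lip,g=.128):
    # scoop frame with +x horizontal heading psi, tipped th; tool y = +-scoop y
    Rs=Ro.from_euler('z',psi)*Ro.from_euler('y',-th)   # x axis rises
    p=lip-Rs.apply([-.071,0,.039]) # scoop origin
    tcp=p+Rs.apply([.032,0,g+.078])
    return p,Rs,tcp
def toolR(Rs,flip): # tool z=-scoop z, tool y=+-scoop y
    y=-1 if flip else 1
    return Rs*Ro.from_matrix(np.array([[-y,0,0],[0,y,0],[0,0,-1]]).T.astype(float))
E
python3 - <<'E'
from ik import *
b=np.array([.637,.237]);rng=np.random.default_rng(0)
for flip in (0,1):
  for deg in range(-180,180,15):
    psi=np.radians(deg);h=np.array([np.cos(psi),np.sin(psi)])
    q=None;out=[]
    # start upright at similar TCP then track
    starts=[np.array([-.6,.5,.3,1.4,0,1.2,a]) for a in (-2.2,-1,0,1,2.2)]
    best=None
    for q0 in starts:
        q=q0;bad=None
        for th in np.radians([0,10,20,30,40,50,60,70,80]):
            lip=np.r_[b+.02*h,.085+.05]
            p,Rs,t=pose(psi,th,lip)
            q,e,o=ik(t,toolR(Rs,flip),q)
            if e>.005 or o>.03: bad=th;break
        s=np.degrees(bad) if bad is not None else 99
        if best is None or s>best[0]: best=(s,q)
    print(flip,deg,round(best[0]),np.round(best[1],2) if best[0]>60 else '')
E
```

```text
0 -180 50 
0 -165 40 
0 -150 40 
0 -135 50 
0 -120 50 
0 -105 70 [-1.04  1.33  1.18  0.76  0.    1.99 -0.34]
0 -90 99 [-0.99  1.19  0.51  0.86  0.67  1.99 -0.56]
0 -75 99 [-0.96  1.    0.16  1.18  0.98  1.85 -0.74]
0 -60 99 [-0.99  0.85  0.09  1.47  1.15  1.66 -0.83]
0 -45 99 [-0.97  0.72  0.01  1.74  1.36  1.51 -0.93]
0 -30 99 [-0.9   0.6  -0.07  1.98  1.61  1.38 -1.04]
0 -15 99 [-1.01  0.49  0.13  2.19  1.9   1.16 -1.2 ]
0 0 99 [-0.73  0.41 -0.02  2.36  2.36  1.12 -1.34]
0 15 99 [ 0.37  0.61 -1.    2.45  2.84  1.21 -1.02]
0 30 50 
0 45 60 
0 60 60 
0 75 60 
0 90 50 
0 105 40 
0 120 99 [ 0.04  1.04  0.03  1.09 -1.08  1.99 -2.46]
0 135 99 [ 0.25  1.3  -0.85  0.77 -0.4   1.99 -2.81]
0 150 60 
0 165 50 
1 -180 50 
1 -165 40 
1 -150 40 
1 -135 50 
1 -120 50 
1 -105 70 [-1.04  1.33  1.18  0.76  0.    1.99  2.8 ]
1 -90 99 [-0.99  1.19  0.5   0.86  0.67  1.99  2.58]
1 -75 99 [-0.79  1.   -0.16  1.17  1.18  1.99  2.33]
1 -60 40 
1 -45 50 
1 -30 60 
1 -15 60 
1 0 50 
1 15 50 
1 30 50 
1 45 60 
1 60 80 [ 1.05  1.   -1.26  2.11 -1.18  0.43  0.84]
1 75 99 [ 0.77  0.8  -0.83  1.93 -1.18  0.93  0.8 ]
1 90 99 [ 0.58  0.85 -0.64  1.68 -0.99  1.24  0.67]
1 105 99 [ 0.48  0.98 -0.63  1.4  -0.79  1.48  0.55]
1 120 99 [ 0.34  1.11 -0.62  1.1  -0.66  1.75  0.47]
1 135 99 [ 0.26  1.34 -0.96  0.76 -0.32  1.99  0.28]
1 150 60 
1 165 50
```

```bash
cat >> ik.py <<'E'
def plan(tcp,R,s=None):
    if s is None:
        from bench import read_state
        s=read_state()
    d=(np.array(tcp)-s['eef_pos'])/.2; r=(R*Ro.from_quat(s['ee_rot']).inv()).as_rotvec()
    print('shift',np.round(d,3),'turn',np.round(r/np.pi,4),'rows>=',np.ceil(max(np.linalg.norm(d)*200/41.7,np.degrees(np.linalg.norm(r))/7.16)))
def up(psi): return toolR(Ro.from_euler('z',psi,degrees=True),0)
E
python3 - <<'E'
from ik import *
plan([.450,.1656,.30],up(-5.65))
E
```

```text
shift [-0.934 -0.361 -0.526] turn [-0.2056 -0.176   0.4262] rows>= 13.0
```

Emit:
drive_tool(steps="-0.3 -0.2 -0.1 0 -0.2056 -0.176 0.4262;-0.3 -0.4 -0.2 0 -0.2056 -0.176 0.4262;-0.3 -0.6 -0.3 0 -0.2056 -0.176 0.4262;-0.3 -0.934 -0.361 0 -0.2056 -0.176 0.4262;-0.3 -0.934 -0.361 0 -0.2056 -0.176 0.4262;-0.3 -0.934 -0.361 0 -0.2056 -0.176 0.4262;-0.3 -0.934 -0.361 0 -0.2056 -0.176 0.4262;-0.3 -0.934 -0.361 0 -0.2056 -0.176 0.4262;-0.3 -0.934 -0.361 0 -0.2056 -0.176 0.4262;-0.3 -0.934 -0.361 0 -0.2056 -0.176 0.4262;-0.3 -0.934 -0.361 -0.2 -0.2056 -0.176 0.4262;-0.3 -0.934 -0.361 -0.4 -0.2056 -0.176 0.4262;-0.3 -0.934 -0.361 -0.526 -0.2056 -0.176 0.4262;-0.3 -0.934 -0.361 -0.526 -0.2056 -0.176 0.4262;-0.3 -0.934 -0.361 -0.526 -0.2056 -0.176 0.4262;-0.3 -0.934 -0.361 -0.526 -0.2056 -0.176 0.4262")

```text
time_s: 8.32
eef_pos: [0.4508, 0.1665, 0.3022]
ee_rot: [0.05, 0.999, 0.001, 0.0]
wrist_force: [-0.3, -0.1, -0.1]
finger_gap: 0.0612
gripper_force: 0.0
```

```bash
cat >> h.py <<'E'
def hook(P,near,r=.09,zl=.164,zh=.18):
    q=P.reshape(-1,3); q=q[(q[:,2]>zl)&(q[:,2]<zh)]; q=q[np.linalg.norm(q[:,:2]-near,axis=1)<r][:,:2]
    f=cv2.fitLine(q.astype(np.float32),cv2.DIST_HUBER,0,.01,.01).ravel()
    if f[0]<0: f[:2]*=-1
    s=(q-f[2:])@f[:2]; s=np.sort(s); return len(q),np.degrees(np.arctan2(f[1],f[0])),f[2:]+f[:2]*s[2],f[2:]+f[:2]*s[-3]
E
python3 - <<'E'
from h import *
from ik import plan,up
print(np.round(read_state()['joint_positions'],2))
im,d,P,c=shot('wrist','w3.png'); print(hook(P,(.47,.164)))
plan([.450,.1656,.206],up(-5.65))
E
```

```text
[-0.42  0.16 -0.    1.96 -0.    1.02  1.05]
(1371, np.float32(-5.5306506), array([0.44438001, 0.16429645]), array([0.49887167, 0.15902008]))
shift [-0.005 -0.003 -0.481] turn [-0.0005  0.0003  0.0007] rows>= 3.0
```

View pics/w3.png

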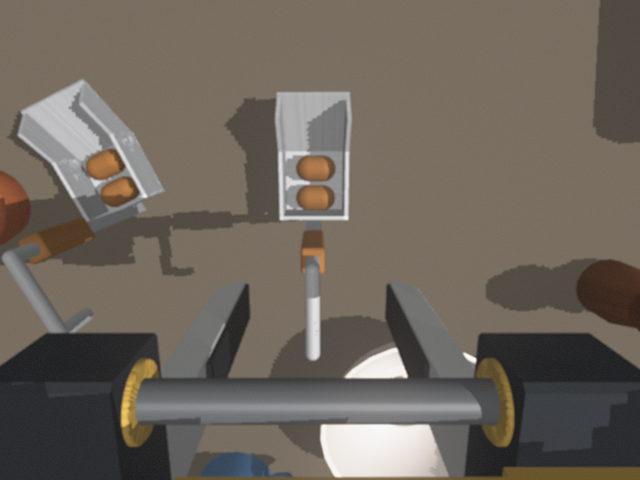

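Emit:
drive_tool(steps="-0.3 -0.008 -0.01 -0.15 0 0 0;-0.3 -0.008 -0.01 -0.3 0 0 0;-0.3 -0.008 -0.01 -0.42 0 0 0;-0.3 -0.008 -0.01 -0.481 0 0 0;-0.3 -0.008 -0.01 -0.481 0 0 0;0.3 -0.008 -0.01 -0.481 0 0 0;0.5 -0.008 -0.01 -0.481 0 0 0;0.6 -0.008 -0.01 -0.481 0 0 0;0.7 -0.008 -0.01 -0.481 0 0 0;1 -0.008 -0.01 -0.481 0 0 0;1 -0.008 -0.01 -0.481 0 0 0;1 -0.008 -0.01 -0.481 0 0 0;1 -0.008 -0.01 -0.481 0 0 0;1 -0.008 -0.01 -0.481 0 0 0", force=40)

```text
time_s: 9.53
eef_pos: [0.4483, 0.1641, 0.204]
ee_rot: [0.049, 0.999, -0.0, -0.001]
wrist_force: [-0.3, -0.0, 3.2]
finger_gap: 0.0138
gripper_force: 40.0
```

Run:
```python
from h import *
from ik import *
s=read_state();print(s['eef_pos'],s['finger_gap'],s['gripper_force'],s['wrist_force'])
# sequence: lift; then over bowl upright psi -45; then tip
psi=np.radians(-48);h=np.array([np.cos(psi),np.sin(psi)]);b=np.array([.637,.237])
q=s['joint_positions'];lip=np.r_[b+.02*h,.085]
for th in (0,20,40,60,82):
    p,Rs,t=pose(psi,np.radians(th),lip if th>70 else lip+[0,0,.05]); q,e,o=ik(t,toolR(Rs,0),q); print(th,t,np.round(q,2),e,o)
    if th in(0,82): plan(t,toolR(Rs,0))
```

```text
[0.44831824 0.16411096 0.20396414] 0.013813152367576102 40.000845193862915 [-3.04872062e-01 -2.67742041e-03  3.16624568e+00]
0 [0.71930306 0.14559319 0.302     ] [-0.34  0.63  0.15  1.3  -0.09  1.22  0.55] 1.629650485729917e-05 0.0001501172841312642
shift [ 1.355 -0.093  0.49 ] turn [-1.000e-04 -5.000e-04 -2.354e-01] rows>= 7.0
20 [0.67692768 0.19265582 0.32715674] [-0.62  0.51  0.27  1.48  0.22  1.04  0.25] 6.889161676538979e-06 9.95565531787603e-05
40 [0.63135056 0.24327434 0.32913655] [-0.93  0.49  0.4   1.61  0.6   1.   -0.16] 7.0027587461909765e-06 0.0001147930217576422
60 [0.58806899 0.29134339 0.30770062] [-1.19  0.6   0.51  1.69  0.89  1.1  -0.53] 4.7905664243175794e-06 8.592266259420164e-05
82 [0.54931717 0.33438165 0.21023952] [-1.37  0.93  0.58  1.69  1.03  1.23 -0.87] 3.4441498084224992e-06 6.115405611004936e-05
shift [0.505 0.851 0.031] turn [-0.2097 -0.415  -0.193 ] rows>= 13.0
```

Emit:
drive_tool(steps="1 0 0 0.1 0 0 0;1 0 0 0.25 0 0 0;1 0 0 0.4 0 0 0;1 0 0 0.55 0 0 0;1 0 0 0.7 0 0 0;1 0.05 0.02 0.8 0 0 -0.02;1 0.15 0.07 0.9 0 0 -0.04;1 0.27 0.12 0.9 0 0 -0.06;1 0.4 0.17 0.9 0 0 -0.09;1 0.53 0.22 0.9 0 0 -0.12;1 0.66 0.27 0.9 0 0 -0.15;1 0.77 0.33 0.9 0 0 -0.18;1 0.85 0.37 0.9 0 0 -0.21;1 0.9 0.39 0.9 0 0 -0.23;1 0.913 0.395 0.9 0 0 -0.2354;1 0.913 0.395 0.9 0 0 -0.2354;1 0.913 0.395 0.9 0 0 -0.2354")

```text
time_s: 10.95
eef_pos: [0.6304, 0.2428, 0.3836]
ee_rot: [0.406, 0.914, -0.0, -0.001]
wrist_force: [-0.2, -0.4, -2.1]
finger_gap: 0.0138
gripper_force: 40.0
```

Run:
```python
from h import *
from ik import *
s=read_state();print(s['eef_pos'],s['ee_rot'],s['finger_gap'],s['wrist_force'],np.round(s['joint_positions'],2))
im,d,P,c=shot('wrist','w4.png'); 
im,d,P,c=shot('top','t4.png'); cv2.imwrite('pics/t4c.png',cv2.resize(im[150:350,130:430,::-1],None,fx=2.5,fy=2.5))
print(bowlrim('top'))
psi=np.radians(-48);h=np.array([np.cos(psi),np.sin(psi)]);b=np.array([.637,.237])
for th in (20,40,60,82):
    p,Rs,t=pose(psi,np.radians(th),np.r_[b+.02*h,.085+(.05 if th<70 else 0)],.126); plan(t,toolR(Rs,0))
```

```text
[0.63038709 0.24276426 0.38361863] [ 4.05715778e-01  9.13998743e-01 -1.45806184e-04 -9.91632100e-04] 0.013846442785932537 [-0.16475808 -0.39320462 -2.07758528] [-0.49  0.46  0.11  1.38 -0.05  1.31  0.36]
(array([0.63689734, 0.23761494]), np.float64(0.08107853303395832), 164)
shift [ 0.235 -0.253 -0.295] turn [-0.0829 -0.0748 -0.0004] rows>= 3.0
shift [ 0.009 -0.002 -0.283] turn [-0.1654 -0.1492 -0.0004] rows>= 6.0
shift [-0.206  0.237 -0.388] turn [-0.2479 -0.2236 -0.0004] rows>= 9.0
shift [-0.399  0.451 -0.871] turn [-3.387e-01 -3.054e-01 -3.000e-04] rows>= 12.0
```

View pics/t4c.png

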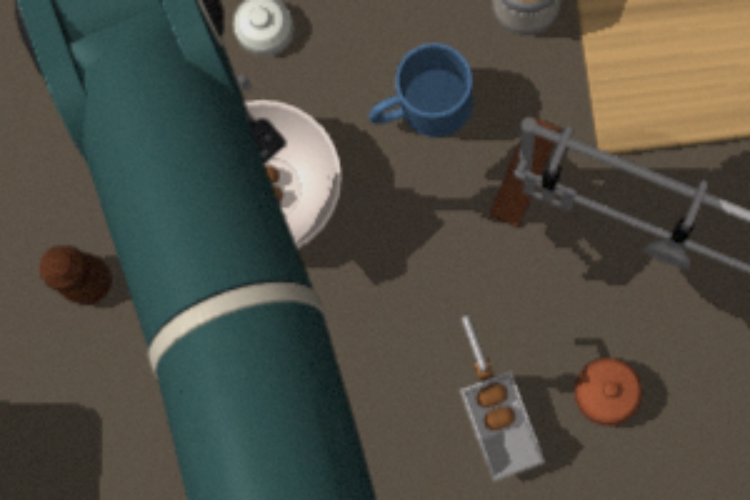

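The top crop shows nuts in the bowl at (275,185), the bowl unmoved, and the held scoop hidden under the arm. Tip.

Emit:
drive_tool(steps="1 0.12 -0.13 -0.1 -0.0415 -0.0374 0;1 0.2 -0.22 -0.2 -0.062 -0.056 0;1 0.235 -0.253 -0.295 -0.0829 -0.0748 0;1 0.18 -0.19 -0.295 -0.1035 -0.0935 0;1 0.12 -0.126 -0.29 -0.124 -0.112 0;1 0.009 -0.002 -0.283 -0.1654 -0.1492 0;1 -0.05 0.06 -0.3 -0.186 -0.168 0;1 -0.1 0.12 -0.34 -0.2066 -0.1864 0;1 -0.15 0.18 -0.37 -0.227 -0.205 0;1 -0.206 0.237 -0.45 -0.2479 -0.2236 0;1 -0.25 0.29 -0.55 -0.2705 -0.244 0;1 -0.3 0.345 -0.65 -0.293 -0.2645 0;1 -0.35 0.4 -0.75 -0.316 -0.285 0;1 -0.399 0.451 -0.871 -0.3387 -0.3054 0;1 -0.399 0.451 -0.871 -0.3387 -0.3054 0;1 -0.399 0.451 -0.871 -0.3387 -0.3054 0;1 -0.399 0.451 -0.871 -0.3387 -0.3054 0;1 -0.399 0.451 -0.871 -0.3387 -0.3054 0;1 -0.399 0.451 -0.871 -0.3387 -0.3054 0;1 -0.399 0.451 -0.871 -0.3387 -0.3054 0")

```text
time_s: 12.77
eef_pos: [0.5517, 0.3327, 0.2114]
ee_rot: [0.309, 0.689, -0.266, 0.599]
wrist_force: [0.4, 0.6, -1.2]
finger_gap: 0.0136
gripper_force: 40.0
```

Run:
```python
from h import *
s=read_state();print(s['eef_pos'],s['ee_rot'],s['finger_gap'],s['wrist_force'],np.round(s['joint_positions'],2))
im,d,P,c=shot('scene','s5.png'); cv2.imwrite('pics/s5c.png',cv2.resize(im[150:440,250:550,::-1],None,fx=2,fy=2))
```

```text
[0.55170646 0.33272105 0.21143472] [ 0.30869118  0.68946742 -0.26569441  0.59895819] 0.01362411436282893 [ 0.44322846  0.56404696 -1.19798274] [-1.32  0.91  0.51  1.71  1.04  1.29 -0.87]
```

View pics/s5c.png

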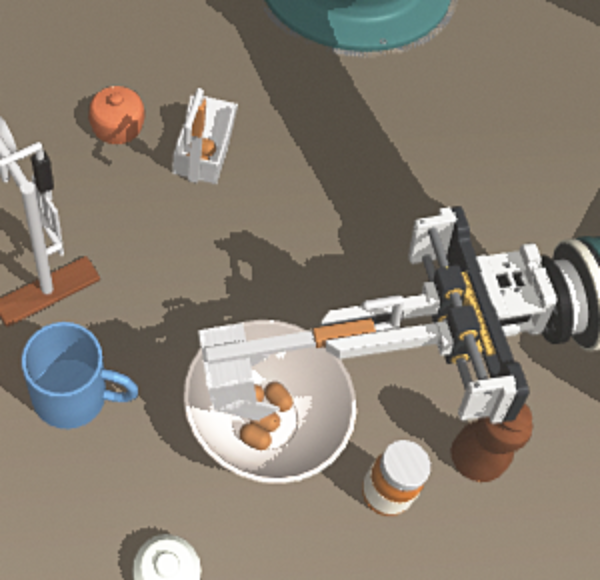

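The scene crop shows 4 nuts in the bowl and the scoop empty. Returning it upright.

Run:
```python
from ik import *
plan([.60,.20,.41],up(-48)); plan([.60,.20,.41],up(-24.46))
q=[-1.32,.91,.51,1.71,1.04,1.29,-.87]
for t in ([.6,.2,.41],[.574,-.121,.45],[.574,-.121,.25],[.519,-.242,.25]):
    q,e,o=ik(np.array(t),up(-24.46),q);print(np.round(q,2),e,o)
```

```text
shift [ 0.242 -0.664  0.995] turn [0.3378 0.3048 0.0009] rows>= 12.0
shift [ 0.242 -0.664  0.995] turn [0.2701 0.3696 0.1085] rows>= 12.0
[-0.51  0.37  0.2   1.45 -0.07  1.33  0.84] 1.620230618519547e-05 0.0003031815526325087
[-0.12  0.27  0.36  1.5  -0.1   1.39  1.39] 6.499021218553794e-06 7.645008081561169e-05
[-0.1   0.42  0.33  1.77 -0.16  0.98  1.44] 6.037386460091588e-06 6.321523916208811e-05
[ 0.09  0.4   0.38  1.81 -0.17  0.97  1.68] 3.1084300495123137e-06 4.287622906302031e-05
```

Emit:
drive_tool(steps="1 0 0 0.2 0.03 0.027 0;1 0 -0.1 0.4 0.06 0.054 0;1 0 -0.2 0.55 0.1 0.09 0;1 0.1 -0.3 0.7 0.14 0.126 0;1 0.15 -0.4 0.8 0.18 0.162 0;1 0.2 -0.5 0.9 0.22 0.2 0;1 0.242 -0.6 0.995 0.26 0.235 0;1 0.242 -0.664 0.995 0.3 0.27 0;1 0.242 -0.664 0.995 0.3378 0.3048 0;1 0.242 -0.664 0.995 0.2701 0.3696 0.1085;1 0.242 -0.664 0.995 0.2701 0.3696 0.1085;1 0.242 -0.664 0.995 0.2701 0.3696 0.1085;1 0.242 -0.664 0.995 0.2701 0.3696 0.1085;1 0.242 -0.664 0.995 0.2701 0.3696 0.1085;1 0.242 -0.664 0.995 0.2701 0.3696 0.1085;1 0.242 -0.664 0.995 0.2701 0.3696 0.1085;1 0.242 -0.664 0.995 0.2701 0.3696 0.1085")

```text
time_s: 14.23
eef_pos: [0.5992, 0.2005, 0.4089]
ee_rot: [0.211, 0.977, -0.0, 0.002]
wrist_force: [-0.2, 0.9, -2.4]
finger_gap: 0.0137
gripper_force: 40.0
```

Run:
```python
from h import *
from ik import *
np.set_printoptions(precision=4,suppress=True)
s=read_state();print(s['eef_pos'],s['ee_rot'],s['finger_gap'],s['wrist_force'],np.round(s['joint_positions'],2))
im,d,P,c=shot('wrist','w6.png')
z=s['eef_pos'][2]-.204
# hook top in camera at z+.172
q=P[~np.isnan(P[...,0])]; t=q-s['eef_pos']; T=Ro.from_quat(s['ee_rot']).inv().apply(t)
m=(abs(T[:,1])<.012)&(T[:,2]>.02)&(T[:,2]<.045)&(abs(T[:,0])<.07)
print(m.sum(),T[m].min(0),T[m].max(0),np.polyfit(T[m][:,0],T[m][:,1],1),np.polyfit(T[m][:,0],T[m][:,2],1))
plan([.574,-.121,.45],up(-24.46))
```

```text
[0.5992 0.2005 0.4089] [ 0.2112  0.9774 -0.      0.0016] 0.013673167077656971 [-0.2359  0.8778 -2.4077] [-0.54  0.36  0.23  1.47 -0.08  1.32  0.84]
3479 [-0.0377 -0.012   0.02  ] [0.01  0.012 0.045] [-0.0018 -0.    ] [0.0236 0.0337]
shift [-0.125 -1.609  0.206] turn [ 0.0002  0.0009 -0.0007] rows>= 8.0
```

View pics/w6.png

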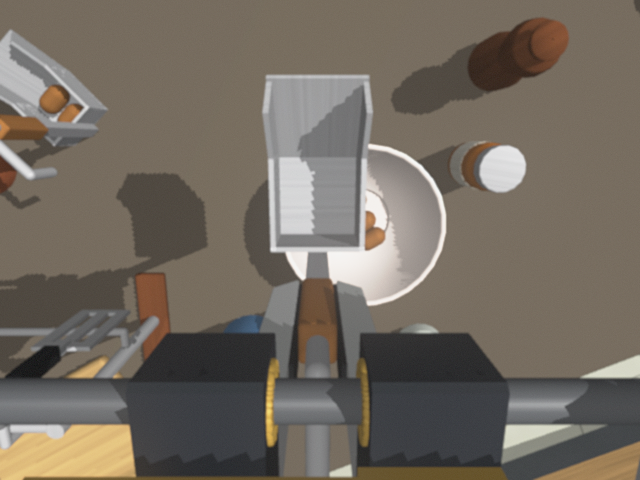

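The scoop is empty and held straight (handle at (318,300)). Moving above the gap at s=0.2185.

Emit:
drive_tool(steps="1 0 0 0.206 0 0 0;1 -0.02 -0.2 0.22 0 0 0;1 -0.04 -0.4 0.22 0 0 0;1 -0.06 -0.6 0.22 0 0 0;1 -0.07 -0.8 0.22 0 0 0;1 -0.08 -0.95 0.22 0 0 0;1 -0.08 -1 0.22 0 0 0;1 -0.08 -1 0.22 0 0 0")

```text
time_s: 14.95
eef_pos: [0.5831, -0.0023, 0.4531]
ee_rot: [0.213, 0.977, -0.0, 0.002]
wrist_force: [-0.2, -0.5, -2.5]
finger_gap: 0.0136
gripper_force: 40.0
```

Emit:
drive_tool(steps="1 -0.02 -0.2 0 0 0 0;1 -0.03 -0.35 0 0 0 0;1 -0.045 -0.5 0 0 0 0;1 -0.06 -0.605 0 0 0 0;1 -0.06 -0.605 0 0 0 0;1 -0.06 -0.605 0 0 0 0")

```text
time_s: 15.45
eef_pos: [0.5716, -0.12, 0.4526]
ee_rot: [0.211, 0.978, 0.0, 0.001]
wrist_force: [0.4, 0.7, -2.2]
finger_gap: 0.0137
gripper_force: 40.0
```

Run:
```python
from h import *
from ik import *
np.set_printoptions(precision=4,suppress=True)
s=read_state();print(s['eef_pos'])
im,d,P,c=shot('wrist','w7.png')
plan([.5712,-.1202,.45],up(-24.46));plan([.5712,-.1202,.29],up(-24.46))
r0=np.array([.5148,-.3345]);a=np.array([.414,.910]);n=np.array([.91,-.414])
q=P.reshape(-1,3);S=(q[:,:2]-r0)@a;O=(q[:,:2]-r0)@n
for lo,hi in((.13,.18),(.26,.31)):
    m=(S>lo)&(S<hi)&(q[:,2]>.212)&(q[:,2]<.225);print('hook',m.sum(),np.median(S[m]),O[m].min() if m.any() else'')
    m=(S>lo-.03)&(S<hi+.03)&(q[:,2]>.045)&(q[:,2]<.12)&(O>-.06)&(O<-.025); print('head',m.sum(),np.percentile(S[m],[2,98]) if m.any() else '')
m=(q[:,2]>.2)&(q[:,2]<.213)&(abs(O)<.012);print('rail',m.sum(),np.median(O[m]),S[m].min(),S[m].max())
```

```text
[ 0.5716 -0.12    0.4526]
shift [-0.003 -0.006 -0.013] turn [-0.0001  0.0006 -0.0012] rows>= 1.0
shift [-0.003 -0.006 -0.813] turn [-0.0001  0.0006 -0.0012] rows>= 4.0
hook 582 0.14848773695932005 -0.03182612161941238
head 636 [0.1261 0.1664]
hook 578 0.2842363406845959 -0.03217600928833796
head 332 [0.2697 0.3113]
rail 4883 0.0008099167633003915 -0.0376061321835584 0.3287058373083805
```

View pics/w7.png

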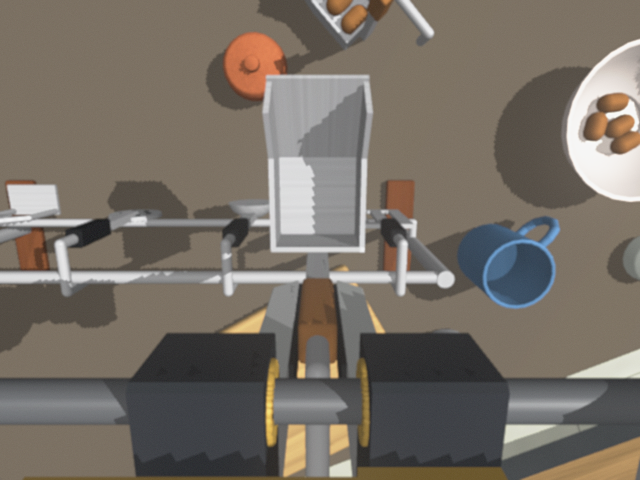

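Wrist view: gap hooks at columns 228 and 402, scoop centred at 318. All four nuts show in the bowl at right. Lowering.

Emit:
drive_tool(steps="1 -0.003 -0.012 -0.1 0 0 0;1 -0.004 -0.013 -0.2 0 0 0;1 -0.004 -0.013 -0.3 0 0 0;1 -0.004 -0.013 -0.4 0 0 0;1 -0.004 -0.013 -0.5 0 0 0;1 -0.004 -0.013 -0.6 0 0 0;1 -0.004 -0.013 -0.7 0 0 0;1 -0.004 -0.013 -0.78 0 0 0;1 -0.004 -0.013 -0.8 0 0 0;1 -0.004 -0.013 -0.8 0 0 0")

```text
time_s: 16.33
eef_pos: [0.5707, -0.1214, 0.2918]
ee_rot: [0.21, 0.978, 0.0, 0.0]
wrist_force: [0.1, 0.2, -2.3]
finger_gap: 0.0136
gripper_force: 40.0
```

Emit:
drive_tool(steps="1 0 0 -0.04 0 0 0;1 0 0 -0.08 0 0 0;1 0 0 -0.12 0 0 0;1 0 0 -0.15 0 0 0;1 0 0 -0.17 0 0 0;1 0 0 -0.185 0 0 0;1 0 0 -0.195 0 0 0;1 0 0 -0.2 0 0 0;1 0 0 -0.2 0 0 0")

```text
time_s: 17.08
eef_pos: [0.5707, -0.1232, 0.2526]
ee_rot: [0.211, 0.978, 0.0, 0.001]
wrist_force: [-0.0, 0.2, -1.9]
finger_gap: 0.0136
gripper_force: 40.0
```

Run:
```python
from h import *
s=read_state();print(s['eef_pos'],s['wrist_force'])
im,d,P,c=shot('scene','s8.png'); cv2.imwrite('pics/s8c.png',cv2.resize(im[80:320,140:390,::-1],None,fx=2.4,fy=2.4))
```

```text
[ 0.57066388 -0.12317937  0.25256744] [-0.04029632  0.1755231  -1.94606413]
```

View pics/s8c.png

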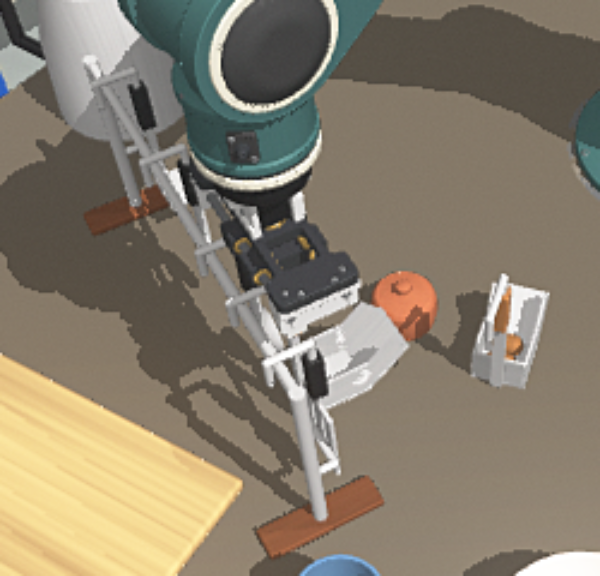

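The hook at (245,300) lies over the rail between the neighbouring hooks. Lowering the last few mm and releasing.

Emit:
drive_tool(steps="1 0 0 -0.005 0 0 0;1 0 0 -0.01 0 0 0;1 0 0 -0.015 0 0 0;1 0 0 -0.015 0 0 0")

```text
time_s: 17.47
eef_pos: [0.5708, -0.1232, 0.2498]
ee_rot: [0.211, 0.978, 0.0, 0.001]
wrist_force: [-1.4, 0.1, 0.5]
finger_gap: 0.0139
gripper_force: 40.0
```

Emit:
drive_tool(steps="0.7 0 0 0 0 0 0;0.65 0 0 0 0 0 0;0.6 0 0 0 0 0 0;0.5 0 0 0 0 0 0;0.4 0 0 0 0 0 0;0.4 0 0 0 0 0 0;0.4 0 0 0 0 0 0;0.4 0 0 0.05 0 0 0;0.4 0 0 0.1 0 0 0;0.4 0 0 0.2 0 0 0;0.4 0 0 0.35 0 0 0;0.4 0 0 0.5 0 0 0;0.4 0 0 0.7 0 0 0;0.4 0 0 0.8 0 0 0;0.4 0 0 0.8 0 0 0")

```text
time_s: 18.72
eef_pos: [0.5714, -0.1237, 0.4158]
ee_rot: [0.211, 0.978, 0.001, 0.005]
wrist_force: [0.4, 0.4, 0.8]
finger_gap: 0.0284
gripper_force: 0.0
```

Run:
```python
from h import *
from ik import *
im,d,P,c=shot('wrist','w9.png')
r0=np.array([.5148,-.3345]);a=np.array([.414,.910]);n=np.array([.91,-.414])
q=P.reshape(-1,3);S=(q[:,:2]-r0)@a;O=(q[:,:2]-r0)@n
for lo,hi in((-.13,-.07),(0,.05),(.13,.18),(.19,.25),(.26,.31)):
    m=(S>lo)&(S<hi)&(q[:,2]>.213)&(q[:,2]<.228)&(abs(O)<.05);print('hook',m.sum(),np.median(S[m]),O[m].min() if m.any() else'',O[m].max() if m.any() else'')
im,d,P,c=shot('top','t9.png')
q=P.reshape(-1,3);S=(q[:,:2]-r0)@a;O=(q[:,:2]-r0)@n
for lo,hi in((-.13,-.07),(0,.05),(.13,.18),(.19,.25),(.26,.31)):
    m=(S>lo)&(S<hi)&(q[:,2]>.213)&(q[:,2]<.228)&(abs(O)<.05);print('tophook',m.sum(),np.median(S[m]),O[m].min() if m.any() else'',O[m].max() if m.any() else'')
print(hook(P,(.447,.017),.06), bowlrim('top'))
plan([.4255,.0093,.35],up(18.9))
```

```text
hook 0 nan  
hook 823 0.021153484311631807 -0.031461560499949956 0.014764515339172701
hook 721 0.148474233640655 -0.031841193088856586 0.014960194538509426
hook 774 0.21569194640156444 -0.041300648051841395 0.01339751422252779
hook 718 0.28397191548060463 -0.03215125188555607 0.014429006835504157
tophook 80 -0.10322058367344476 -0.030324318916286307 0.011956833809398269
tophook 77 0.021914818905944274 -0.0320758806364102 0.013013477576125525
tophook 0 nan  
tophook 0 nan  
tophook 25 0.28689030791427544 -0.03204547465278714 0.012580257575797582
(76, np.float32(18.553179), array([0.42387658, 0.00887052]), array([0.4719142 , 0.02499328])) (array([0.63672889, 0.2374897 ]), np.float64(0.08077243258965816), 414)
shift [-0.725  0.662 -0.3  ] turn [-0.0003  0.0007  0.2401] rows>= 7.0
  return _methods._mean(a, axis=axis, dtype=dtype,
  ret = ret.dtype.type(ret / rcount)
```

View pics/w9.png

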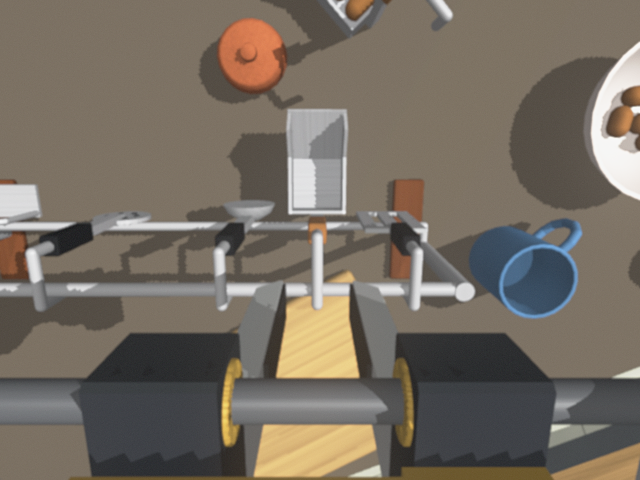

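Scoop 1 hangs at column 317, midway between hooks at 220 and 413. Now to scoop 2.

Emit:
drive_tool(steps="0.2 -0.1 0.1 0.1 0 0 0.03;0 -0.25 0.25 0.1 0 0 0.08;-0.3 -0.4 0.4 0.1 0 0 0.12;-0.3 -0.55 0.55 0 0 0 0.16;-0.3 -0.726 0.663 -0.1 0 0 0.2;-0.3 -0.726 0.663 -0.25 0 0 0.24;-0.3 -0.726 0.663 -0.4 0 0 0.2401;-0.3 -0.726 0.663 -0.55 0 0 0.2401;-0.3 -0.726 0.663 -0.55 0 0 0.2401;-0.3 -0.726 0.663 -0.55 0 0 0.2401;-0.3 -0.726 0.663 -0.55 0 0 0.2401")

```text
time_s: 19.78
eef_pos: [0.4259, 0.0094, 0.3008]
ee_rot: [-0.164, 0.986, 0.0, 0.001]
wrist_force: [0.0, 0.0, -0.6]
finger_gap: 0.0613
gripper_force: 0.0
```

Run:
```python
from h import *
from ik import plan,up
s=read_state();print(np.round(s['joint_positions'],2),s['finger_gap'])
im,d,P,c=shot('wrist'); k=hook(P,(.447,.017),.06);print(k)
plan([.4262,.009,.204],up(18.7))
```

```text
[-0.32  0.05  0.24  2.09 -0.02  1.    1.82] 0.0612970533055216
(1381, np.float32(18.418936), array([0.42117653, 0.00550665]), array([0.4737496 , 0.02301468]))
shift [ 0.    -0.002 -0.485] turn [-0.0004  0.0009 -0.0009] rows>= 3.0
```

Emit:
drive_tool(steps="-0.3 -0.003 -0.01 -0.15 0 0 0;-0.3 -0.003 -0.01 -0.3 0 0 0;-0.3 -0.003 -0.01 -0.42 0 0 0;-0.3 -0.003 -0.01 -0.484 0 0 0;-0.3 -0.003 -0.01 -0.484 0 0 0;0.3 -0.003 -0.01 -0.484 0 0 0;0.5 -0.003 -0.01 -0.484 0 0 0;0.6 -0.003 -0.01 -0.484 0 0 0;0.7 -0.003 -0.01 -0.484 0 0 0;1 -0.003 -0.01 -0.484 0 0 0;1 -0.003 -0.01 -0.484 0 0 0;1 -0.003 -0.01 -0.484 0 0 0;1 -0.003 -0.01 -0.484 0 0 0;1 -0.003 -0.01 -0.484 0 0 0")

```text
time_s: 21.0
eef_pos: [0.4249, 0.0075, 0.2029]
ee_rot: [-0.164, 0.986, 0.001, 0.001]
wrist_force: [-0.5, 0.6, 1.1]
finger_gap: 0.0142
gripper_force: 40.0
```

Run:
```python
from h import *
from ik import *
s=read_state();print(s['eef_pos'],s['finger_gap'],s['gripper_force'],s['wrist_force'])
plan([.63,.243,.384],up(-48))
```

```text
[0.42489175 0.00747505 0.20288538] 0.014166629506799613 39.99835252761841 [-0.52096264  0.61451789  1.12774507]
shift [1.026 1.178 0.906] turn [-1.000e-04  7.000e-04 -3.717e-01] rows>= 10.0
```

Emit:
drive_tool(steps="1 0 0 0.1 0 0 0;1 0 0 0.25 0 0 0;1 0 0 0.4 0 0 0;1 0 0 0.55 0 0 0;1 0 0.02 0.7 0 0 0;1 0.04 0.08 0.8 0 0 -0.03;1 0.12 0.18 0.9 0 0 -0.06;1 0.2 0.3 0.9 0 0 -0.1;1 0.3 0.42 0.9 0 0 -0.13;1 0.4 0.53 0.9 0 0 -0.165;1 0.5 0.64 0.9 0 0 -0.2;1 0.6 0.74 0.9 0 0 -0.235;1 0.7 0.83 0.9 0 0 -0.27;1 0.8 0.92 0.9 0 0 -0.305;1 0.88 0.98 0.9 0 0 -0.34;1 0.92 1 0.9 0 0 -0.36;1 0.92 1 0.9 0 0 -0.3717;1 0.92 1 0.9 0 0 -0.3717;1 0.92 1 0.9 0 0 -0.3717")

```text
time_s: 22.58
eef_pos: [0.6087, 0.2074, 0.3824]
ee_rot: [0.406, 0.914, -0.0, 0.001]
wrist_force: [0.6, -0.1, -1.4]
finger_gap: 0.014
gripper_force: 40.0
```

Run:
```python
from h import *
from ik import *
s=read_state();print(s['eef_pos'],s['ee_rot'],s['finger_gap'],np.round(s['joint_positions'],2))
x=bowlrim('top');print(x, bowlrim('wrist'))
psi=np.radians(-48);h=np.array([np.cos(psi),np.sin(psi)]);b=x[0]
for th in (10,20,40,60,82):
    p,Rs,t=pose(psi,np.radians(th),np.r_[b+.02*h,.085+(.05 if th<70 else 0)],.125); plan(t,toolR(Rs,0))
```

```text
[0.6086803  0.20736674 0.38236216] [ 4.06137909e-01  9.13811440e-01 -4.25311598e-04  6.85507169e-04] 0.014041113439838474 [-0.55  0.4   0.23  1.47 -0.09  1.28  0.43]
(array([0.63649173, 0.23595314]), np.float64(0.07978892788141623), 105) (array([0.6367183 , 0.23522348]), np.float64(0.08099801218608739), 2185)
shift [ 0.45  -0.202 -0.342] turn [-0.041  -0.0367 -0.0004] rows>= 3.0
shift [ 0.342 -0.082 -0.292] turn [-0.0823 -0.0739 -0.0004] rows>= 3.0
shift [ 0.117  0.168 -0.28 ] turn [-0.1648 -0.1483 -0.0004] rows>= 6.0
shift [-0.097  0.406 -0.383] turn [-0.2473 -0.2227 -0.0004] rows>= 9.0
shift [-0.289  0.62  -0.865] turn [-0.3381 -0.3046 -0.0004] rows>= 12.0
```

Emit:
drive_tool(steps="1 0.15 0 -0.1 -0.02 -0.018 0;1 0.25 -0.05 -0.2 -0.041 -0.037 0;1 0.342 -0.082 -0.292 -0.0823 -0.0739 0;1 0.29 -0.02 -0.29 -0.1035 -0.0935 0;1 0.23 0.044 -0.29 -0.124 -0.112 0;1 0.117 0.168 -0.28 -0.1648 -0.1483 0;1 0.06 0.23 -0.3 -0.186 -0.168 0;1 0.01 0.29 -0.34 -0.2066 -0.1864 0;1 -0.04 0.35 -0.37 -0.227 -0.205 0;1 -0.097 0.406 -0.45 -0.2473 -0.2227 0;1 -0.14 0.46 -0.55 -0.2705 -0.244 0;1 -0.19 0.515 -0.65 -0.293 -0.2645 0;1 -0.24 0.57 -0.75 -0.316 -0.285 0;1 -0.289 0.62 -0.865 -0.3381 -0.3046 0;1 -0.289 0.62 -0.865 -0.3381 -0.3046 0;1 -0.289 0.62 -0.865 -0.3381 -0.3046 0;1 -0.289 0.62 -0.865 -0.3381 -0.3046 0;1 -0.289 0.62 -0.865 -0.3381 -0.3046 0;1 -0.289 0.62 -0.865 -0.3381 -0.3046 0;1 -0.289 0.62 -0.865 -0.3381 -0.3046 0")

```text
time_s: 24.35
eef_pos: [0.5517, 0.3309, 0.2117]
ee_rot: [0.308, 0.69, -0.266, 0.599]
wrist_force: [-0.6, -0.8, -1.6]
finger_gap: 0.014
gripper_force: 40.0
```

Run:
```python
from h import *
from ik import *
im,d,P,c=shot('scene','s10.png'); cv2.imwrite('pics/s10c.png',cv2.resize(im[150:440,180:550,::-1],None,fx=2,fy=2))
plan([.60,.20,.41],up(-48)); plan([.60,.20,.41],up(-24.46))
```

```text
shift [ 0.242 -0.655  0.994] turn [0.3377 0.3049 0.0007] rows>= 12.0
shift [ 0.242 -0.655  0.994] turn [0.27   0.3696 0.1083] rows>= 12.0
```

View pics/s10c.png

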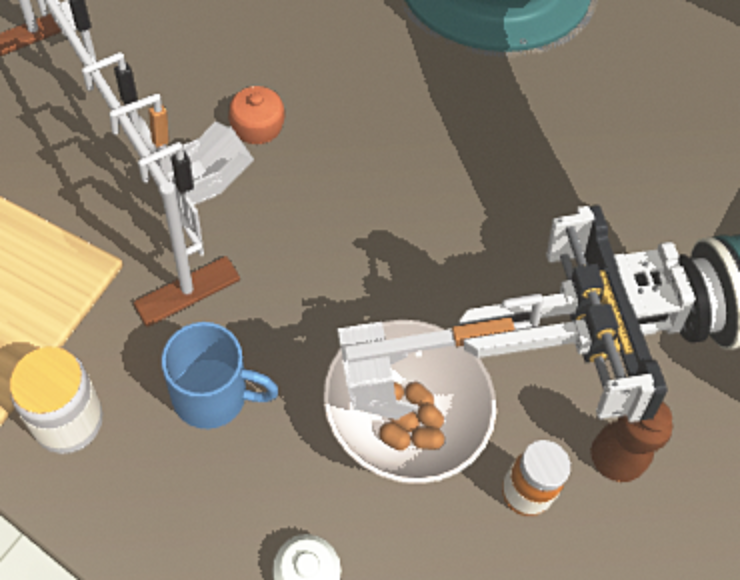

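Six nuts in the bowl around (412,415), scoop 2 empty, scoop 1 hanging. Return upright and go to the middle gap.

Emit:
drive_tool(steps="1 0 0 0.2 0.03 0.027 0;1 0 -0.1 0.4 0.06 0.054 0;1 0 -0.2 0.55 0.1 0.09 0;1 0.1 -0.3 0.7 0.14 0.126 0;1 0.15 -0.4 0.8 0.18 0.162 0;1 0.2 -0.5 0.9 0.22 0.2 0;1 0.242 -0.6 0.995 0.26 0.235 0;1 0.242 -0.655 0.995 0.3 0.27 0;1 0.242 -0.655 0.995 0.3377 0.3049 0;1 0.242 -0.655 0.995 0.27 0.3696 0.1083;1 0.242 -0.655 0.995 0.27 0.3696 0.1083;1 0.242 -0.655 0.995 0.27 0.3696 0.1083;1 0.242 -0.655 0.995 0.27 0.3696 0.1083;1 0.242 -0.655 0.995 0.27 0.3696 0.1083;1 0.242 -0.655 0.995 0.27 0.3696 0.1083;1 0.242 -0.655 0.995 0.27 0.3696 0.1083")

```text
time_s: 25.73
eef_pos: [0.5996, 0.1994, 0.4092]
ee_rot: [0.212, 0.977, 0.0, 0.002]
wrist_force: [0.0, 0.5, -0.9]
finger_gap: 0.0137
gripper_force: 40.0
```

Emit:
drive_tool(steps="1 0 0 0.206 0 0 0;1 -0.04 -0.2 0.22 0 0 0;1 -0.07 -0.4 0.22 0 0 0;1 -0.1 -0.6 0.22 0 0 0;1 -0.13 -0.8 0.22 0 0 0;1 -0.16 -0.95 0.22 0 0 0;1 -0.18 -1 0.22 0 0 0;1 -0.18 -1 0.22 0 0 0")

```text
time_s: 26.4
eef_pos: [0.5625, -0.0023, 0.4536]
ee_rot: [0.213, 0.977, -0.0, 0.002]
wrist_force: [0.3, 0.3, -1.5]
finger_gap: 0.0138
gripper_force: 40.0
```

Emit:
drive_tool(steps="1 -0.04 -0.2 0 0 0 0;1 -0.07 -0.4 0 0 0 0;1 -0.11 -0.6 0 0 0 0;1 -0.15 -0.8 0 0 0 0;1 -0.19 -0.95 0 0 0 0;1 -0.22 -1 0 0 0 0;1 -0.22 -1 0 0 0 0")

```text
time_s: 26.98
eef_pos: [0.5186, -0.2012, 0.453]
ee_rot: [0.213, 0.977, -0.0, 0.001]
wrist_force: [-0.3, 1.1, -0.9]
finger_gap: 0.014
gripper_force: 40.0
```

Run:
```python
from h import *
from ik import *
plan([.5163,-.2418,.4526],up(-24.46))
print(read_state()['eef_pos'])
```

```text
shift [-0.011 -0.203 -0.002] turn [0.0004 0.0009 0.0004] rows>= 1.0
[ 0.51856041 -0.20115739  0.45301975]
```

Emit:
drive_tool(steps="1 -0.006 -0.1 0 0 0 0;1 -0.011 -0.203 0 0 0 0;1 -0.011 -0.203 0 0 0 0;1 -0.011 -0.203 0 0 0 0")

```text
time_s: 27.32
eef_pos: [0.518, -0.2388, 0.4526]
ee_rot: [0.21, 0.978, 0.0, 0.001]
wrist_force: [0.5, -0.1, -1.0]
finger_gap: 0.0138
gripper_force: 40.0
```

Run:
```python
from h import *
from ik import *
np.set_printoptions(precision=4,suppress=True)
s=read_state();print(s['eef_pos'])
im,d,P,c=shot('wrist','w11.png')
r0=np.array([.5148,-.3345]);a=np.array([.414,.910]);n=np.array([.91,-.414])
t=s['eef_pos'][:2]-r0;print('tcp s,o',t@a,t@n)
q=P.reshape(-1,3);S=(q[:,:2]-r0)@a;O=(q[:,:2]-r0)@n
for lo,hi in((0,.05),(.13,.18),(.19,.25)):
    m=(S>lo)&(S<hi)&(q[:,2]>.212)&(q[:,2]<.225)&(abs(O)<.05);print('hook',m.sum(),np.median(S[m]))
T=Ro.from_quat(s['ee_rot']).inv().apply(q-s['eef_pos']); m=(abs(T[:,1])<.012)&(T[:,2]>.025)&(T[:,2]<.04)&(T[:,0]<.0)&(T[:,0]>-.07)
print('held hook',m.sum(),np.polyfit(T[m][:,0],T[m][:,1],1),np.polyfit(T[m][:,0],T[m][:,2],1))
m=(q[:,2]>.27)&(q[:,2]<.30)&(T[:,0]>.05)&(abs(T[:,1])<.05);print('walls y',np.percentile(T[m][:,1],[1,99]))
```

```text
[ 0.518  -0.2388  0.4526]
tcp s,o 0.08841964024545748 -0.036692214085667064
hook 580 0.019926735506970057
hook 579 0.14692370658136575
hook 699 0.21435261396766975
held hook 1290 [0.002  0.0001] [0.0336 0.0325]
walls y [-0.0274  0.0275]
```

View pics/w11.png

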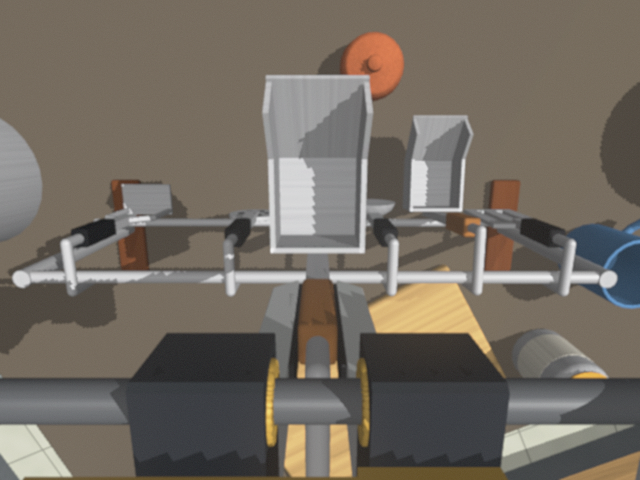

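Gap hooks at columns 231 and 393 (middle 312) against the scoop hook at 318. I'll shift 4 mm along the rail and lower.

Emit:
drive_tool(steps="1 -0.008 -0.018 0 0 0 0;1 -0.008 -0.018 -0.1 0 0 0;1 -0.008 -0.018 -0.2 0 0 0;1 -0.008 -0.018 -0.3 0 0 0;1 -0.008 -0.018 -0.4 0 0 0;1 -0.008 -0.018 -0.5 0 0 0;1 -0.008 -0.018 -0.6 0 0 0;1 -0.008 -0.018 -0.7 0 0 0;1 -0.008 -0.018 -0.78 0 0 0;1 -0.008 -0.018 -0.8 0 0 0;1 -0.008 -0.018 -0.8 0 0 0")

```text
time_s: 28.28
eef_pos: [0.5157, -0.2428, 0.2921]
ee_rot: [0.21, 0.978, 0.0, 0.0]
wrist_force: [-0.8, -0.1, -1.7]
finger_gap: 0.0135
gripper_force: 40.0
```

Emit:
drive_tool(steps="1 0 0 -0.04 0 0 0;1 0 0 -0.08 0 0 0;1 0 0 -0.12 0 0 0;1 0 0 -0.15 0 0 0;1 0 0 -0.17 0 0 0;1 0 0 -0.185 0 0 0;1 0 0 -0.2 0 0 0;1 0 0 -0.21 0 0 0;1 0 0 -0.215 0 0 0;1 0 0 -0.215 0 0 0")

```text
time_s: 29.12
eef_pos: [0.5156, -0.2438, 0.2497]
ee_rot: [0.211, 0.978, 0.0, 0.001]
wrist_force: [1.7, 0.3, -1.5]
finger_gap: 0.0139
gripper_force: 40.0
```

Emit:
drive_tool(steps="1 0 0 -0.006 0 0 0;1 0 0 -0.01 0 0 0;0.7 0 0 -0.01 0 0 0;0.65 0 0 -0.01 0 0 0;0.6 0 0 -0.01 0 0 0;0.5 0 0 -0.01 0 0 0;0.4 0 0 -0.01 0 0 0;0.4 0 0 -0.01 0 0 0;0.4 0 0 -0.01 0 0 0;0.4 0 0 0.05 0 0 0;0.4 0 0 0.1 0 0 0;0.4 0 0 0.2 0 0 0;0.4 0 0 0.35 0 0 0;0.4 0 0 0.5 0 0 0;0.4 0 0 0.7 0 0 0;0.4 0 0 0.9 0 0 0;0.4 -0.2 0.3 0.9 0 0 0;0.4 -0.4 0.5 0.9 0 0 0;0.4 -0.4 0.5 0.9 0 0 0;0.4 -0.4 0.5 0.9 0 0 0")

```text
time_s: 30.78
eef_pos: [0.4324, -0.1403, 0.4313]
ee_rot: [0.209, 0.978, 0.002, 0.002]
wrist_force: [1.2, 0.9, 0.6]
finger_gap: 0.0283
gripper_force: 0.0
```

Run:
```python
from h import *
im,d,P,c=shot('scene','s12.png'); cv2.imwrite('pics/s12c.png',cv2.resize(im[80:400,140:440,::-1],None,fx=1.8,fy=1.8))
im,d,P,c=shot('top')
r0=np.array([.5148,-.3345]);a=np.array([.414,.910]);n=np.array([.91,-.414])
q=P.reshape(-1,3);S=(q[:,:2]-r0)@a;O=(q[:,:2]-r0)@n
for s0 in(-.104,.022,.084,.15,.216,.287):
    m=(abs(S-s0)<.02)&(q[:,2]>.213)&(q[:,2]<.228)&(abs(O)<.05);print('hook',m.sum(),np.median(S[m]) if m.any() else'',O[m].min() if m.any() else'',O[m].max() if m.any() else'')
print(bowlrim('top'))
```

```text
hook 65 -0.10373300107015354 -0.03242136406335866 0.013277148326997952
hook 24 0.021615254028451103 -0.00903490134179707 0.01333628036715376
hook 0   
hook 8 0.15044768269448733 0.006637610843922221 0.01420380077465673
hook 73 0.21800394489493824 -0.04172322396043225 0.0117206730336902
hook 70 0.2869772424121997 -0.0332400017177989 0.012901716863513466
(array([0.66693629, 0.23206254]), np.float64(0.08088704203326096), 391)
```

View pics/s12c.png

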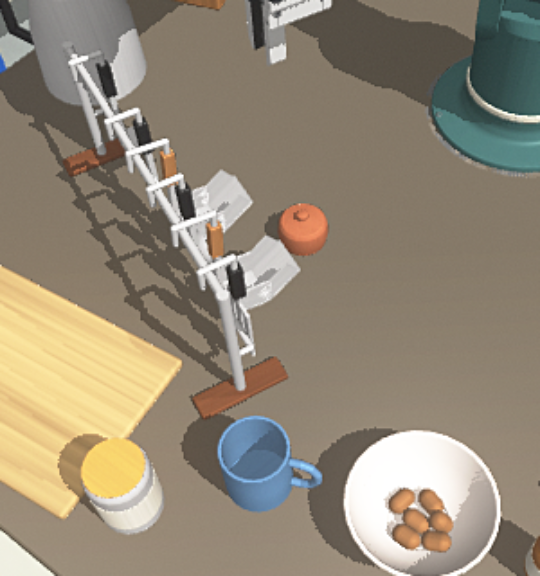

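Both scoops hang in their own gaps and all six nuts are in the bowl, which was nudged 3 cm but stands upright. Handing in.

```bash
python3 -c "
from bench import *
print(finish_job())"
```

```text
the job is handed in; nothing more can be done
None
```

I handed the job in at about 31 s: there were two scoops, both emptied and hung lip to the robot in gaps of their own, and all six pecans are in the upright bowl; the judge's verdict was not shown.

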